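Weigh a lock exhibit on the spring scale

TASK

Hang the lock bar, the casting with the wire loop, by its loop on the hook of the spring scale: let the hook take up the whole weight gently before letting go, so that the hook neither jerks nor bounces and is not overloaded. Once it hangs freely and still, press the record button fully down and let it come up again, leaving the lock bar hanging at rest. Do not push the other things on the bench about.

Things in the scene. Friction and masses are not known exactly. Their poses are not given: they have to be found in the camera images.
- lockbar_mid (a point): centre of the cross-bar of the lock bar, a cast-aluminium exhibit of 0.15 to 0.45 kg (differs every time). The bar, 14 mm thick along x, 210 long along y, 16 high, lies on a lock case 36 x 58 mm, 34 high, its axis 42 mm above the bench. Grip it across x near either end, e.g. 85 mm from the middle. Centre of mass under the loop. z up; the same turned half round.
- lockbar_loop (a point): top of the lock bar's upright steel-wire loop, on the wire's centre line, 52 mm above lockbar_mid. Wire 6 mm thick; the loop stands in the bar's y, z plane over its middle. Its opening is 26 mm wide, 41 mm high above the bar's top, and narrows to a point at the top, so it centres itself on a hook. Axes as lockbar_mid.
- hook_seat (a point): where the centre line of the loop's top lies when it rests in the scale's hook; 226 mm above the bench when empty, moves down with the hook. Hook of 6 mm wire in this frame's x, z plane: shank 15 mm to +x, underside 9 mm below. It opens along -x, roughly to the robot: a loop standing in the y, z plane goes over the tip towards +x, then down. z up.
- hook_tip (a point): upper end of the hook's upturned open tip: 15 mm to -x of hook_seat, its top 11 mm above hook_seat. Axes as hook_seat.
- stand: stand of the scale, fixed; origin on the bench straight under the hook's seat, x and y as hook_seat. The scale's tube, 34 mm across, goes from 290 mm above the bench up to 415 mm, over the hook; the post, 18 mm thick, is 140 mm to +x and 90 mm to +y, joined to the tube by a bar at 425 mm; its foot is a plate 160 x 180 mm.
- hook (a joint): how far the hook is pulled down, in m: 0 empty, stop at 0.07. The spring gives 80 N per metre, hardly damped, the hook guided straight up and down. It should not move faster than 70 mm/s, and nothing should press on it with more than 10 N.
- record_top (a point): centre of the top face of the record button, a round grey push button of 36 mm diameter in a black housing on the bench. z up; it is pressed straight down.
- record (a joint): how far the button is pressed, in m: 0 up, 0.006 fully down, which takes 5 N; it springs back.
- keeper_mid (a point): middle of the keeper, a like casting without a loop: bar 190 mm long along y, block 44 x 70 mm, two lugs, 50 mm high overall; leave it alone (this point is 25 mm above the bench)
- jar: capped glass jar, 52 mm across, 72 mm high; leave alone; origin at the middle of its underside
- brush: brush, 170 mm long, lying along its x; leave alone
- weight: steel knob weight, 40 mm across, 56 mm high; leave alone; origin at the middle of its underside
- tape: white tape-roll core, 90 mm across, 22 mm high; leave alone; origin at the middle of its underside
- torch: black torch, 125 mm long along x, 36 mm thick; leave alone; origin below its middle
- loupe: black cup-shaped loupe, 44 mm across, 30 mm high; leave alone; origin at the middle of its underside
Things that resemble listed ones, but are neither listed nor needed, are in the scene too. Leave any yellow look-alike of the part that bears lockbar_mid alone.

How it is judged:
By the outcome, as a careful person would: the job done as asked, in the order asked, and still so for the second after the job is handed in, with the robot touching nothing.
It also fails if it takes over 72 s, if anything falls off the work surface, if the arm or the gripper's body presses on something with over 40 N, if the wrist force passes 120 N, or if a joint passes its speed limit or range.

ROBOT

A 6-joint arm with a two-finger parallel gripper is mounted at the origin on the work surface. World frame = base frame: x ahead of the robot, y to its left, z up, the work surface at z = 0. Lengths are in m, angles in rad, forces in N, time in s.
With the tool pointing down it reaches from about 0.325 to 0.775 m from the base axis. Payload 5.5 kg.
Tool frame: the origin (TCP) lies midway between the tips of the shut fingers; the grasp point (between the pads) lies 19 mm behind it; z points along the fingers, y is the direction in which the jaws open and shut (so a half turn about z gives the same grasp; the last joint's range is limited). The gripper opens to 88 mm and grips with 3 to 60 N. Pads are 20 mm wide; open, the fingers measure 115 mm over their backs; the gripper's body (75 mm by 178 mm) begins 61 mm behind the grasp point.
Start: joints at [-1.223, 0.091, 1.231, -0, 1.82, -0.057], TCP at [0.236, -0.552, 0.223] pointing down, gripper open.
Joint ranges: [-2.87, 2.87], [-0.86, 2.18], [0.17, 2.46], [-1.51, 4.65], [0.06, 2.69], [-2.65, 2.65]. Speed limits (rad/s): [2.57, 2.57, 3.01, 3.14, 3.14, 3.14].

INTERFACE

Orientations are given as [roll, pitch, yaw] about the fixed x, y, z axes, in that order (R = Rz(yaw) Ry(pitch) Rx(roll)).
In Python, from plant import env, vision gives the robot as it stands.
- The arm moves only by the tool step_arm, never from a script. Its argument "commands" is a list of rows, each an object of numbers: "tx", "ty", "tz": the shift along the world's x, y, z normalised to -1 to 1, where 1 is 20 mm; "rx", "ry", "rz": the turn, a rotation vector about the world's x, y, z normalised to -1 to 1, where 1 is 180 degrees. In form: [{"tx": .., "ty": .., "tz": .., "rx": .., "ry": .., "rz": ..}, ...]. A call has 1 to 12 rows; each row shifts and turns the pose as measured when the row begins; what a row does not reach is not made up. A row lasts 1/8 s, in which the tool goes at most 62.5 mm and 10.7 degrees, less where a joint would pass 70% of its speed; a pose out of reach is approached as far as the arm can. A call with a number of a shift or a turn outside -1 to 1 is refused whole. A call with a gripper value outside its range is refused whole. "fingers" is the gripper's target within -1 to 1 (fully open at 1, half-way at 0, shut at -1), set as the call begins (left out, the last holds). The fingers move at their own pace and stop on an object; "newtons" is the grip in N (left out, the last holds). Time passes only in rows, so rows that do not move let the fingers close. It gives the time, the measured TCP pose, the force and the opening at its end, in the units of the state.
- env.sense(): the state, without advancing time (a new reading comes with each control period).
- vision.get_image(name): name is "side" or "top" or "wrist"; returns a dict with "img" (420x560x3 uint8, red, green, blue), "K" (3x3 intrinsics, pixels), "R" (3x3) and "t" (3): a world point X has camera coordinates R X + t. Camera axes: x right, y down, z forward; pixel columns grow to the right and rows downward; lengths in m; the calibration is good to about 2 mm. The wrist camera is an equidistant fisheye: a pixel r from the principal point sees the ray r / f radians off the axis. A picture is of the moment at which its call begins. There is no depth.
- env.sign_off(): hands the job in, once; it reports no verdict.
The state is a dict: "time_s": time; "joint_pos": joint angles; "qd": joint speeds; "effort": joint torques, N m; "position": TCP position; "ee_rot": TCP orientation; "wrist_force": force on the tool from outside, world axes, zero at the start; "ft_torque": the same for the moment, N m; "opening": finger opening in m.
Only numpy, scipy, OpenCV 4.12 (cv2) and the standard library are available. Lean on these libraries where they do the work, as an engineer would, in place of code of your own. Each camera call takes 0.05 s, during which the arm holds its last target.

## Working session

There is one attempt and no reset: what is moved stays moved. The work goes in short steps, Python scripts to look and compute and a tool call to move; the robot and the scene stay as the last step left them, time stands still between calls to the robot, and variables do not carry over. Pictures are saved under pics/ and viewed, and the job is handed in when it is done.

Besides the shell and the picture viewer there is one more tool, called after ">>>" in YAML: its name, and indented under it one key for each argument. step_arm: Moves the arm, as the interface text tells. Its arguments: {"type":"object","properties":{"commands":{"type":"array","items":{"type":"object","properties":{"tx":{"type":"number"},"ty":{"type":"number"},"tz":{"type":"number"},"rx":{"type":"number"},"ry":{"type":"number"},"rz":{"type":"number"}}}},"fingers":{"type":"number"},"newtons":{"type":"number"}},"required":["commands"]}

```bash
ls; mkdir -p pics
python3 - <<'E'
from plant import env, vision
import cv2
s=env.sense()
for k in s: print(k,s[k])
for n in ["side","top","wrist"]:
    d=vision.get_image(n)
    cv2.imwrite(f"pics/{n}0.png",d["img"][:,:,::-1])
    print(n,d["K"],d["R"],d["t"])
E
```

```text
pics
time_s 0.0
joint_pos [-1.22271252e+00  9.18506892e-02  1.23188867e+00  1.54288538e-06
  1.81978713e+00 -5.67139089e-02]
qd [-0.0009482   0.00111895  0.00024482 -0.00077818  0.00010855  0.00112194]
effort [-1.95492852e-03 -4.46445894e+01 -4.06455195e+01  6.94769947e-02
  2.90397898e-02 -1.33130516e-04]
position [ 0.23618955 -0.5512338   0.2215102 ]
ee_rot [-3.13966201e+00 -1.11110435e-04  4.04797987e-01]
wrist_force [ 0.85825464  0.01725873 -0.18736527]
ft_torque [ 0.05277167  0.0046748  -0.0568223 ]
opening 0.08784810678217667
side [[393.06352276   0.         283.48090823]
 [  0.         393.06352276 207.68646252]
 [  0.           0.           1.        ]] [[-0.88492728 -0.46531339  0.01967644]
 [-0.35043954  0.63744512 -0.68618937]
 [ 0.30675045 -0.61412309 -0.72715678]] [0.49928267 0.32319738 1.09760299]
top [[539.14091739   0.         280.64729622]
 [  0.         539.14091739 217.49047869]
 [  0.           0.           1.        ]] [[-0.02879774 -0.99957852 -0.00367089]
 [-0.97642342  0.02891625 -0.21391859]
 [ 0.21393457 -0.00257603 -0.97684459]] [0.00489219 0.58089773 1.79697748]
wrist [[325.1922621    0.         279.92808891]
 [  0.         325.1922621  211.23622195]
 [  0.           0.           1.        ]] [[ 0.39378364 -0.91920255 -0.00105926]
 [-0.88978238 -0.38146884  0.25053709]
 [-0.23069841 -0.0977149  -0.96810642]] [-0.5986658 -0.0290974  0.3897432]
```

View pics/side0.png

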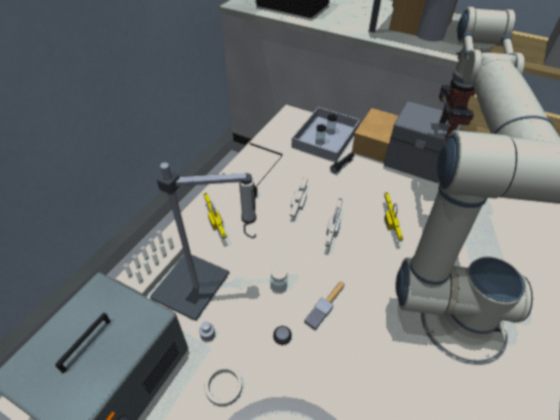

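View pics/top0.png

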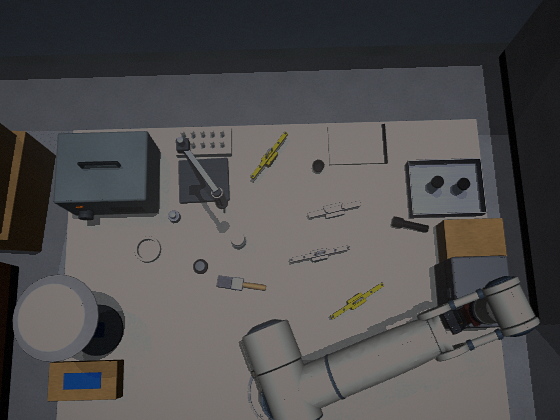

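View pics/wrist0.png

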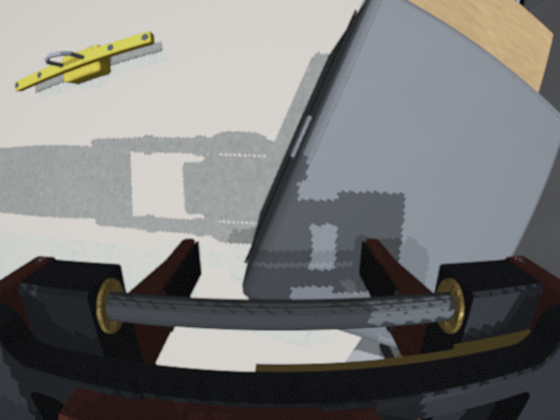

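Run:
```python
import cv2
a=cv2.imread("pics/top0.png"); b=cv2.imread("pics/side0.png")
cv2.imwrite("pics/c1.png",cv2.resize(a[140:280,270:400],None,fx=5,fy=5,interpolation=cv2.INTER_CUBIC)[:600])
cv2.imwrite("pics/c2.png",cv2.resize(b[140:290,220:370],None,fx=4,fy=4,interpolation=cv2.INTER_CUBIC))
cv2.imwrite("pics/c3.png",cv2.resize(a[120:260,150:290],None,fx=4,fy=4,interpolation=cv2.INTER_CUBIC))
```

```text
(no output)
```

View pics/c1.png

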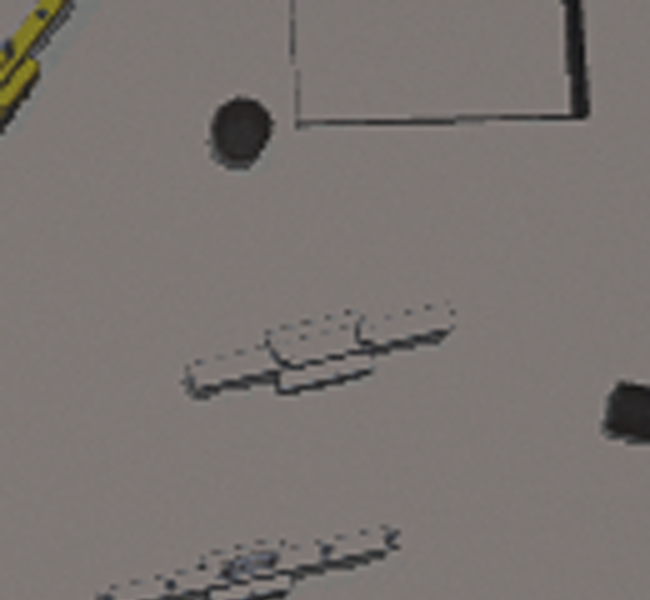

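View pics/c2.png

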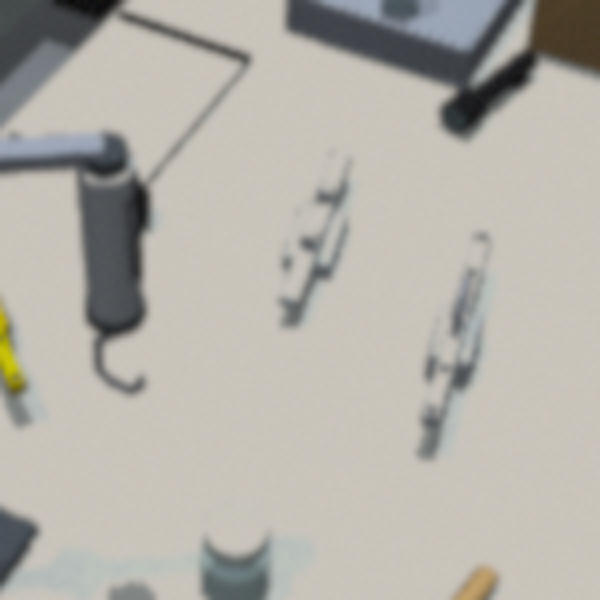

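View pics/c3.png

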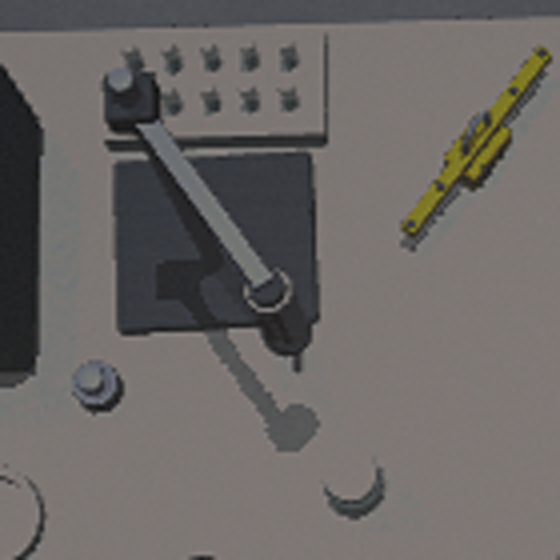

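Run:
```python
import cv2,numpy as np
a=cv2.imread("pics/top0.png"); b=cv2.imread("pics/side0.png")
g=lambda i:(255*(i/255.)**0.5).astype(np.uint8)
A=[a[150:182,302:334],a[250:282,185:217],a[228:260,222:254],b[175:207,240:272],b[318:350,266:298],b[262:294,264:296]]
A=[cv2.resize(g(x),(260,260),interpolation=cv2.INTER_CUBIC) for x in A]
cv2.imwrite("pics/c4.png",np.vstack([np.hstack(A[:3]),np.hstack(A[3:])]))
```

```text
(no output)
```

View pics/c4.png

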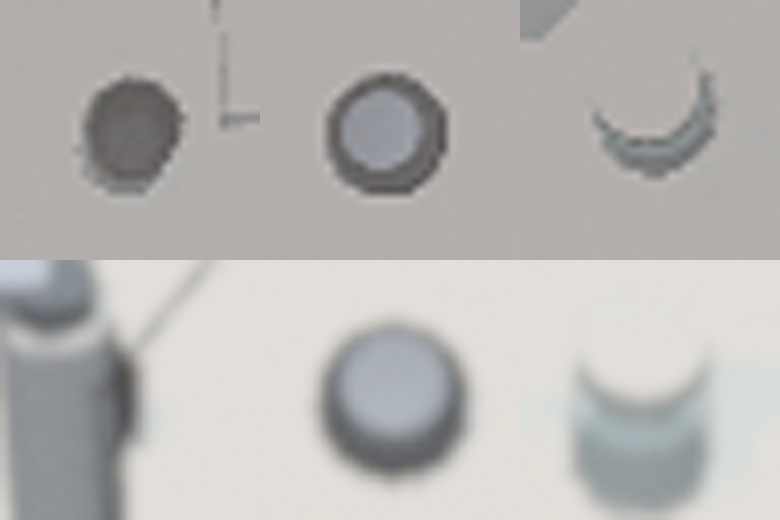

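Run:
```python
import cv2,numpy as np
a=cv2.imread("pics/top0.png"); b=cv2.imread("pics/side0.png")
def crop(im,x0,y0,w,h,s,name,lo,hi):
    c=cv2.resize(im[y0:y0+h,x0:x0+w],None,fx=s,fy=s,interpolation=cv2.INTER_CUBIC).astype(float)
    c=np.clip((c-lo)/(hi-lo)*255,0,255).astype(np.uint8)
    for i in range(0,w,5):
        cv2.line(c,(i*s,0),(i*s,12 if (x0+i)%10==0 else 5),(0,0,255),1)
        if (x0+i)%10==0: cv2.putText(c,str(x0+i),(i*s,24),0,.4,(0,0,255))
    for i in range(0,h,5):
        cv2.line(c,(0,i*s),(12 if (y0+i)%10==0 else 5,i*s),(0,0,255),1)
        if (y0+i)%10==0: cv2.putText(c,str(y0+i),(14,i*s+4),0,.4,(0,0,255))
    cv2.imwrite(name,c)
crop(a,280,235,80,40,10,"pics/d1.png",60,150)
crop(b,310,190,50,60,10,"pics/d2.png",60,240)
crop(b,230,210,50,35,12,"pics/d3.png",30,230)
crop(a,205,180,40,40,12,"pics/d4.png",20,140)
```

```text
(no output)
```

View pics/d1.png

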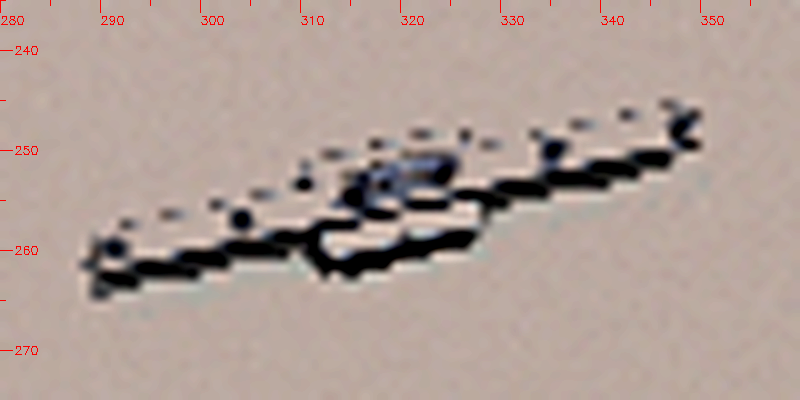

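View pics/d2.png

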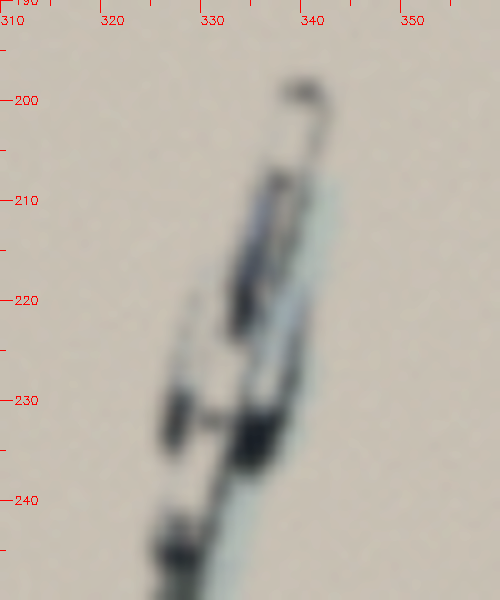

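View pics/d3.png

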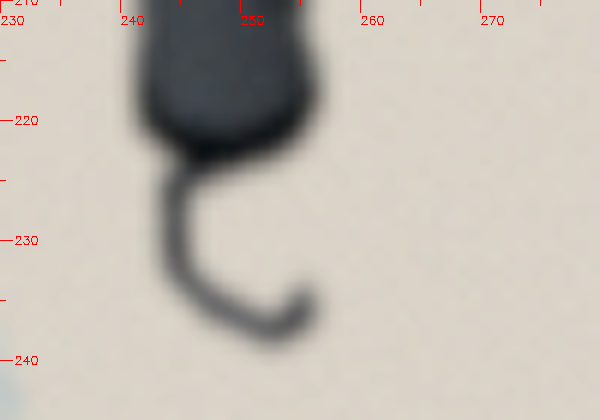

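View pics/d4.png

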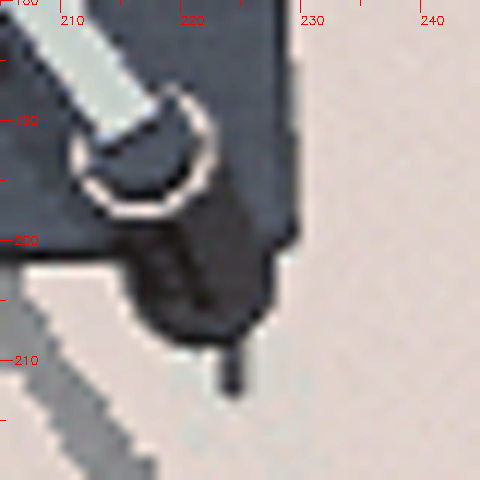

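```bash
cat > h.py <<'E'
import numpy as np,cv2
from plant import env, vision
def ray(d,uv):
    uv=np.asarray(uv,float)
    if d.get("fish"):
        p=(uv-d["K"][:2,2])/d["K"][0,0]; r=np.hypot(*p)
        c=np.array([*(p/r*np.sin(r)),np.cos(r)]) if r>1e-9 else np.array([0,0,1.])
    else: c=np.linalg.inv(d["K"])@np.array([*uv,1])
    w=d["R"].T@c; return -d["R"].T@d["t"], w/np.linalg.norm(w)
def onz(d,uv,z):
    o,w=ray(d,uv); return o+w*(z-o[2])/w[2]
def tri(*prs):
    A=np.zeros((3,3));b=np.zeros(3)
    L=[ray(d,uv) for d,uv in prs]
    for o,w in L:
        P=np.eye(3)-np.outer(w,w);A+=P;b+=P@o
    X=np.linalg.solve(A,b)
    return X,[np.linalg.norm(np.cross(X-o,w)) for o,w in L]
def get(n):
    d=vision.get_image(n); d["fish"]=n=="wrist"; return d
def proj(d,X):
    c=d["R"]@np.asarray(X,float)+d["t"]
    if d["fish"]:
        r=np.hypot(c[0],c[1]);th=np.arctan2(r,c[2]);return d["K"][:2,2]+d["K"][0,0]*th*c[:2]/r
    p=d["K"]@c;return p[:2]/p[2]
E
python3 - <<'E'
from h import *
np.set_printoptions(precision=4,suppress=True)
T=get("top");S=get("side")
print("cams",-T["R"].T@T["t"],-S["R"].T@S["t"])
l=onz(T,(290,260),.05);r=onz(T,(349,247.5),.05);print("bar ends",l,r,np.linalg.norm(l-r),(l+r)/2,"yaw",np.degrees(np.arctan2(*(l-r)[[1,0]]))-90)
print("bar by side ends", onz(S,(339.5,199.5),.05))
print("loop top", onz(T,(319.5,252),.094), tri((T,(319.5,252)),(S,(334.5,214))))
# stand plate
P=[(118/4+150,163/4+120),(308/4+150,153/4+120),(316/4+150,322/4+120),(121/4+150,334/4+120)]
for p in P: print("plate",onz(T,p,.01))
print("tube top",onz(T,(215.7,192.5),.415),"tube bottom",onz(T,(222,203),.29))
print("tip", tri((T,(224.3,213)),(S,(255,234.5))), onz(S,(255,234.5),.237),onz(S,(252.3,238.2),.219), onz(T,(224.3,213),.22),onz(T,(224.3,213),.237))
print("shank side",onz(S,(244.3,229),.25))
# button
print("button",onz(S,(283,333),.03),onz(T,(200.5,265.5),.03),tri((T,(200.5,265.5)),(S,(283,333.5))))
E
```

```text
cams [ 0.1829 -0.0073  1.8797] [0.2184 0.7004 1.0101]
bar ends [ 0.4341 -0.0397  0.05  ] [ 0.4713 -0.2435  0.05  ] 0.2070804599485139 [ 0.4527 -0.1416  0.05  ] yaw 10.348956130817797
bar by side ends [ 0.4725 -0.2376  0.05  ]
loop top [ 0.4521 -0.1384  0.094 ] (array([ 0.454 , -0.1394,  0.0801]), [np.float64(0.00015401704200385523), np.float64(0.00015401704200400265)])
plate [0.8144 0.3494 0.01  ]
plate [0.8187 0.1766 0.01  ]
plate [0.66   0.1706 0.01  ]
plate [0.6541 0.3449 0.01  ]
tube top [0.581  0.1693 0.415 ] tube bottom [0.5814 0.1653 0.29  ]
tip (array([0.5635, 0.1644, 0.2362]), [np.float64(0.0011087516069147975), np.float64(0.0011087516069150693)]) [0.5643 0.165  0.237 ] [0.5722 0.1665 0.219 ] [0.5662 0.1658 0.22  ] [0.5622 0.164  0.237 ]
shank side [0.5913 0.1715 0.25  ]
button [0.4216 0.2752 0.03  ] [0.4268 0.2689 0.03  ] (array([0.4263, 0.2706, 0.016 ]), [np.float64(0.0024159237370112406), np.float64(0.002415923737011192)])
```

Run:
```python
from h import *
np.set_printoptions(precision=4,suppress=True)
T=get("top");S=get("side")
p=onz(T,(180.3,140),.437); t=onz(T,(215.7,192.5),.425)
print(p,t,p-t, np.hypot(*(p-t)[:2]), np.degrees(np.arctan2((p-t)[1],(p-t)[0])-np.arctan2(90,140)))
print("side post top",onz(S,(167,170),.45), onz(S,(195,295),0.01))
```

```text
[0.7317 0.2663 0.437 ] [0.5782 0.1681 0.425 ] [0.1535 0.0983 0.012 ] 0.182228155516933 -0.09613793939538574
side post top [0.7242 0.2493 0.45  ] [0.7027 0.2843 0.01  ]
```

Run:
```python
from h import *
S=get("side");T=get("top")
im=S["img"][:,:,::-1].copy()
s=env.sense();p=np.array(s["position"])
im=cv2.resize(im[0:200,360:560],None,fx=3,fy=3,interpolation=cv2.INTER_CUBIC)
for h in np.arange(0,.4,.05):
    u=(proj(S,p+[0,0,h])-[360,0])*3; cv2.circle(im,tuple(int(v) for v in u),3,(0,255,0),-1); cv2.putText(im,f"{h:.2f}",(int(u[0])+5,int(u[1])),0,.4,(0,255,0))
cv2.imwrite("pics/e1.png",im)
im=T["img"][:,:,::-1].copy()
im=(255*(im/255.)**.5).astype(np.uint8)
im=cv2.resize(im[250:400,360:560],None,fx=4,fy=4,interpolation=cv2.INTER_CUBIC)
for h in np.arange(0,.4,.05):
    u=(proj(T,p+[0,0,h])-[360,250])*4; cv2.circle(im,tuple(int(v) for v in u),3,(0,255,0),-1); cv2.putText(im,f"{h:.2f}",(int(u[0])+5,int(u[1])),0,.4,(0,255,0))
cv2.imwrite("pics/e2.png",im)
```

```text
(no output)
```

View pics/e1.png

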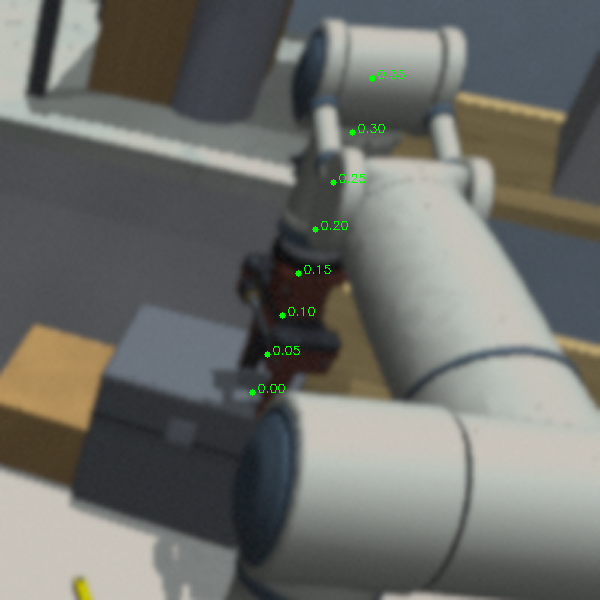

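View pics/e2.png

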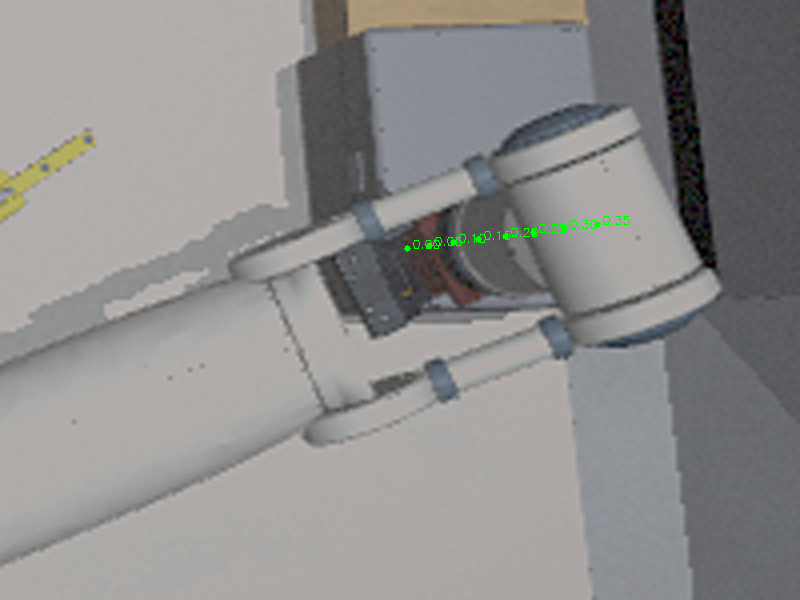

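>>> step_arm:
  commands:
    - {"tx":0.62,"ty":0.93,"rz":0.0536}
    - {"tx":0.62,"ty":0.93,"rz":0.0536}
    - {"tx":0.62,"ty":0.93,"rz":0.0536}
    - {"tx":0.62,"ty":0.93,"rz":0.0536}
    - {"tx":0.62,"ty":0.93,"rz":0.0536}
    - {"tx":0.62,"ty":0.93,"rz":0.0536}
    - {"tx":0.62,"ty":0.93,"rz":0.0536}
    - {"tx":0.62,"ty":0.93,"rz":0.0536}
    - {"tx":0.62,"ty":0.93,"rx":0.0456,"ry":0.0083}
    - {"tx":0.62,"ty":0.93,"rx":0.0456,"ry":0.0083}
    - {"tx":0.62,"ty":0.93,"rx":0.0456,"ry":0.0083}
    - {"tx":0.62,"ty":0.93}
  fingers: 0.1
  newtons: 55

```text
invalid input
```

>>> step_arm:
  commands:
    - {"tx":0.62,"ty":0.93,"tz":0,"rx":0,"ry":0,"rz":0.0536}
    - {"tx":0.62,"ty":0.93,"tz":0,"rx":0,"ry":0,"rz":0.0536}
    - {"tx":0.62,"ty":0.93,"tz":0,"rx":0,"ry":0,"rz":0.0536}
    - {"tx":0.62,"ty":0.93,"tz":0,"rx":0,"ry":0,"rz":0.0536}
    - {"tx":0.62,"ty":0.93,"tz":0,"rx":0,"ry":0,"rz":0.0536}
    - {"tx":0.62,"ty":0.93,"tz":0,"rx":0,"ry":0,"rz":0.0536}
    - {"tx":0.62,"ty":0.93,"tz":0,"rx":0,"ry":0,"rz":0.0536}
    - {"tx":0.62,"ty":0.93,"tz":0,"rx":0,"ry":0,"rz":0.0536}
    - {"tx":0.62,"ty":0.93,"tz":0,"rx":0.0456,"ry":0.0083,"rz":0}
    - {"tx":0.62,"ty":0.93,"tz":0,"rx":0.0456,"ry":0.0083,"rz":0}
    - {"tx":0.62,"ty":0.93,"tz":0,"rx":0.0456,"ry":0.0083,"rz":0}
    - {"tx":0.62,"ty":0.93,"tz":0,"rx":0,"ry":0,"rz":0}
  fingers: 0.1
  newtons: 55

```text
time_s: 1.95
position: [0.3884, -0.3214, 0.223]
ee_rot: [3.12, -0.449, 1.801]
wrist_force: [-0.3, -0.2, 0.8]
opening: 0.0483
```

>>> step_arm:
  commands:
    - {"tx":0.62,"ty":0.85,"tz":-0.4,"rx":0,"ry":0,"rz":0}
    - {"tx":0.62,"ty":0.85,"tz":-0.4,"rx":0,"ry":0,"rz":0}
    - {"tx":0.62,"ty":0.85,"tz":-0.4,"rx":0,"ry":0,"rz":0}
    - {"tx":0.62,"ty":0.85,"tz":-0.4,"rx":0,"ry":0,"rz":0}
    - {"tx":0.62,"ty":0.85,"tz":-0.4,"rx":0,"ry":0,"rz":0}
    - {"tx":0,"ty":0,"tz":0,"rx":0,"ry":0,"rz":0}

```text
time_s: 2.7
position: [0.4544, -0.2294, 0.1804]
ee_rot: [3.119, -0.447, 1.804]
wrist_force: [-0.2, 0.2, -0.4]
opening: 0.0485
```

Run:
```python
from h import *
d=get("wrist"); cv2.imwrite("pics/w1.png",d["img"][:,:,::-1])
np.savez("w1.npz",R=d["R"],t=d["t"],K=d["K"])
s=env.sense();print(s["position"],s["ee_rot"],s["joint_pos"])
print(proj(d,[.4525,-.140,.05]),proj(d,[.4341,-.0397,.05]),proj(d,[.4713,-.2435,.05]))
```

```text
[ 0.45419821 -0.23017874  0.18084626] [ 3.11897123 -0.44603403  1.8030924 ] [-0.72221518  0.12202549  1.33186943  0.3030573   2.02834341 -0.86165012]
[294.24911728 176.21404085] [296.70080899  88.41548672] [290.13626564 284.57141799]
```

View pics/w1.png

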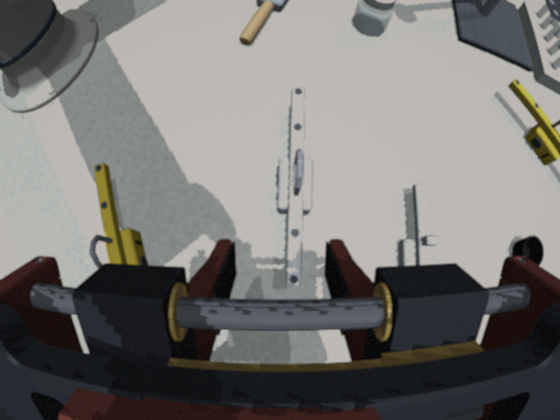

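Run:
```python
import cv2,numpy as np
a=cv2.imread("pics/w1.png")
def g(x0,y0,w,h,s):
    c=cv2.resize(a[y0:y0+h,x0:x0+w],None,fx=s,fy=s,interpolation=cv2.INTER_CUBIC)
    for i in range(0,w,10): cv2.line(c,(i*s,0),(i*s,8),(0,0,255),1);cv2.putText(c,str(x0+i),(i*s,18),0,.35,(0,0,255))
    for i in range(0,h,10): cv2.line(c,(0,i*s),(8,i*s),(0,0,255),1);cv2.putText(c,str(y0+i),(10,i*s+4),0,.35,(0,0,255))
    return c
cv2.imwrite("pics/w1a.png",np.hstack([g(265,80,65,110,5),g(265,180,65,110,5)]))
```

```text
(no output)
```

View pics/w1a.png

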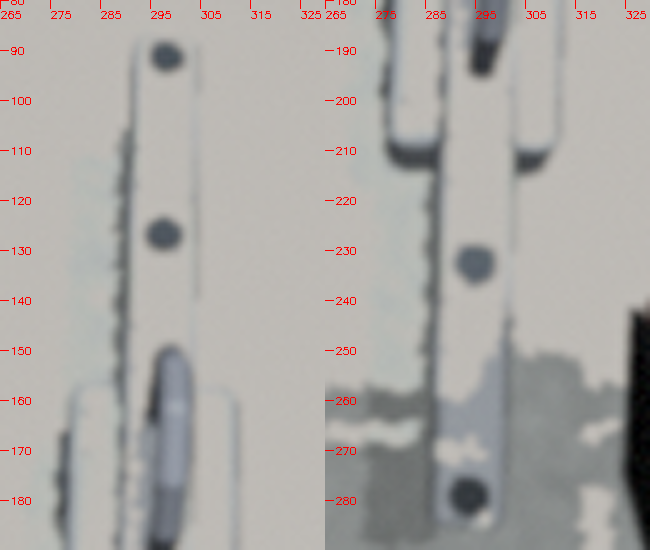

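```bash
cat >> h.py <<'E'
from scipy.spatial.transform import Rotation as Ro
def load(n): 
    z=np.load(n); return dict(R=z["R"],t=z["t"],K=z["K"],fish=True)
def rot(s): return Ro.from_euler("xyz",s["ee_rot"])
E
python3 - <<'E'
from h import *
np.set_printoptions(precision=4,suppress=True)
d=load("w1.npz")
P=[onz(d,u,.05) for u in [(297.3,91.3),(297.2,126.7),(295,232.5),(293.8,278.8)]]
for p in P: print(p)
print("ends",onz(d,(296.8,87.5),.05),onz(d,(293.5,285),.05))
print("dist",np.linalg.norm(P[0]-P[3]),np.linalg.norm(P[1]-P[2]))
c=(P[0]+P[3])/2; c2=(P[1]+P[2])/2; v=P[0]-P[3]; print(c,c2,"yaw",np.degrees(np.arctan2(v[1],v[0]))-90)
s=env.sense(); yb=v/np.linalg.norm(v); psi=np.arctan2(v[1],v[0])-np.pi/2
print("grip point at 80:",c-.08*yb)
a=np.radians(25)
R=rot(s);print("tool axes now",R.as_matrix())
Rt=Ro.from_euler("z",psi)*Ro.from_euler("x",a)*Ro.from_euler("z",np.pi/2)*Ro.from_euler("x",np.pi)
print("target\n",Rt.as_matrix(), "turn/pi",(Rt*R.inv()).as_rotvec()/np.pi)
g=c-.08*yb; g[2]=.042
tcp=g+.019*Rt.as_matrix()[:,2]; print("tcp",tcp,"move",tcp-s["position"], "prepoint move (60 back)", tcp-.09*Rt.as_matrix()[:,2]-s["position"])
E
```

```text
[ 0.4355 -0.0433  0.05  ]
[ 0.4442 -0.0863  0.05  ]
[ 0.465  -0.1943  0.05  ]
[ 0.4735 -0.2374  0.05  ]
ends [ 0.434  -0.0385  0.05  ] [ 0.4745 -0.2432  0.05  ]
dist 0.19783648663850223 0.11007308012229605
[ 0.4545 -0.1404  0.05  ] [ 0.4546 -0.1403  0.05  ] yaw 11.061991555437586
grip point at 80: [ 0.4698 -0.2189  0.05  ]
tool axes now [[-0.2077  0.9751 -0.0773]
 [ 0.8779  0.2207  0.4249]
 [ 0.4314  0.0204 -0.9019]]
target
 [[-0.1739  0.9814 -0.0811]
 [ 0.8895  0.1919  0.4148]
 [ 0.4226  0.     -0.9063]] turn/pi [-0.0044  0.0057 -0.0094]
tcp [ 0.4683 -0.211   0.0248] move [ 0.0141  0.0192 -0.1561] prepoint move (60 back) [ 0.0214 -0.0181 -0.0745]
```

>>> step_arm:
  commands:
    - {"tx":0.27,"ty":-0.225,"tz":-0.93,"rx":-0.0011,"ry":0.0014,"rz":-0.0024}
    - {"tx":0.27,"ty":-0.225,"tz":-0.93,"rx":-0.0011,"ry":0.0014,"rz":-0.0024}
    - {"tx":0.27,"ty":-0.225,"tz":-0.93,"rx":-0.0011,"ry":0.0014,"rz":-0.0024}
    - {"tx":0.27,"ty":-0.225,"tz":-0.93,"rx":-0.0011,"ry":0.0014,"rz":-0.0024}
    - {"tx":-0.065,"ty":0.33,"tz":-0.725,"rx":0,"ry":0,"rz":0}
    - {"tx":-0.065,"ty":0.33,"tz":-0.725,"rx":0,"ry":0,"rz":0}
    - {"tx":-0.065,"ty":0.33,"tz":-0.725,"rx":0,"ry":0,"rz":0}
    - {"tx":-0.065,"ty":0.33,"tz":-0.725,"rx":0,"ry":0,"rz":0}
    - {"tx":0,"ty":0,"tz":0,"rx":0,"ry":0,"rz":0}

```text
time_s: 3.88
position: [0.4699, -0.2221, 0.0375]
ee_rot: [-3.138, -0.437, 1.757]
wrist_force: [0.1, 0.5, -0.4]
opening: 0.0484
```

```bash
cat > st.py <<'E'
from h import *
np.set_printoptions(precision=4,suppress=True)
psi=np.radians(11.06);a=np.radians(25)
Rt=Ro.from_euler("z",psi)*Ro.from_euler("x",a)*Ro.from_euler("z",np.pi/2)*Ro.from_euler("x",np.pi)
if __name__=="__main__":
    s=env.sense();R=rot(s)
    print("turn/pi",(Rt*R.inv()).as_rotvec()/np.pi, "to grasp mm",(np.array([.4683,-.211,.0248])-s["position"])*1e3, s["wrist_force"])
    d=get("wrist"); cv2.imwrite("pics/w2.png",d["img"][:,:,::-1])
E
python3 st.py
```

```text
turn/pi [ 0.     -0.0011  0.0016] to grasp mm [ -1.6271  11.078  -12.7303] [ 0.1341  0.4909 -0.4314]
```

View pics/w2.png

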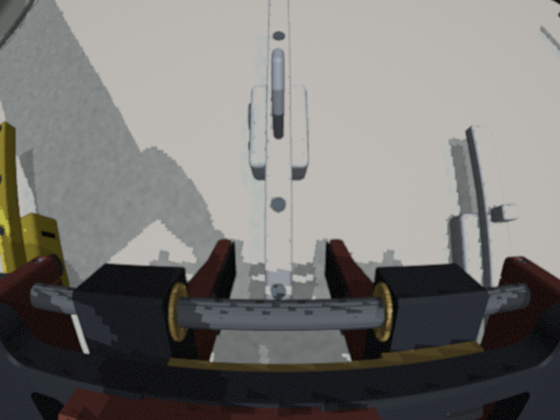

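>>> step_arm:
  commands:
    - {"tx":-0.08,"ty":0.5,"tz":-0.62,"rx":0,"ry":-0.0011,"rz":0.0016}
    - {"tx":0,"ty":0,"tz":0,"rx":0,"ry":0,"rz":0}

```text
time_s: 4.18
position: [0.4692, -0.2125, 0.0262]
ee_rot: [3.139, -0.434, 1.765]
wrist_force: [-0.2, 0.1, -0.3]
opening: 0.0484
```

>>> step_arm:
  commands:
    - {"tx":0,"ty":0,"tz":0,"rx":0,"ry":0,"rz":0}
    - {"tx":0,"ty":0,"tz":0,"rx":0,"ry":0,"rz":0}
    - {"tx":0,"ty":0,"tz":0,"rx":0,"ry":0,"rz":0}
    - {"tx":0,"ty":0,"tz":0,"rx":0,"ry":0,"rz":0}
  fingers: -1
  newtons: 58

```text
time_s: 4.68
position: [0.4698, -0.2133, 0.0274]
ee_rot: [3.137, -0.432, 1.765]
wrist_force: [-0.6, -0.6, -1.0]
opening: 0.0138
```

>>> step_arm:
  commands:
    - {"tx":0,"ty":0,"tz":0.2,"rx":0,"ry":0,"rz":0}
    - {"tx":0,"ty":0,"tz":0.4,"rx":0,"ry":0,"rz":0}
    - {"tx":0,"ty":0,"tz":0.6,"rx":0,"ry":0,"rz":0}
    - {"tx":0,"ty":0,"tz":0.8,"rx":0,"ry":0,"rz":0}
    - {"tx":0,"ty":0,"tz":0.8,"rx":0,"ry":0,"rz":0}
    - {"tx":0,"ty":0,"tz":0.4,"rx":0,"ry":0,"rz":0}
    - {"tx":0,"ty":0,"tz":0,"rx":0,"ry":0,"rz":0}
    - {"tx":0,"ty":0,"tz":0,"rx":0,"ry":0,"rz":0}

```text
time_s: 5.68
position: [0.47, -0.2138, 0.0966]
ee_rot: [3.136, -0.429, 1.765]
wrist_force: [0.4, 0.1, -1.5]
opening: 0.0138
```

Run:
```python
from st import *
s=env.sense();R=rot(s)
print("turn/pi",(Rt*R.inv()).as_rotvec()*180/np.pi,s["position"],s["wrist_force"],s["ft_torque"],s["opening"])
d=get("wrist"); cv2.imwrite("pics/w3.png",d["img"][:,:,::-1]);np.savez("w3.npz",R=d["R"],t=d["t"],K=d["K"])
s=env.sense();print(s["wrist_force"])
e=get("side"); im=e["img"][:,:,::-1];cv2.imwrite("pics/s3.png",cv2.resize(im[140:290,220:420],None,fx=4,fy=4,interpolation=cv2.INTER_CUBIC))
print(env.sense()["wrist_force"])
```

```text
turn/pi [0.3402 0.3441 0.038 ] [ 0.47   -0.2138  0.0966] [ 0.409   0.0814 -1.5136] [-0.4803 -0.1121 -0.0144] 0.013771420412736025
[-0.429   0.1872 -1.4107]
[ 0.5934 -0.9776 -2.3608]
```

View pics/w3.png

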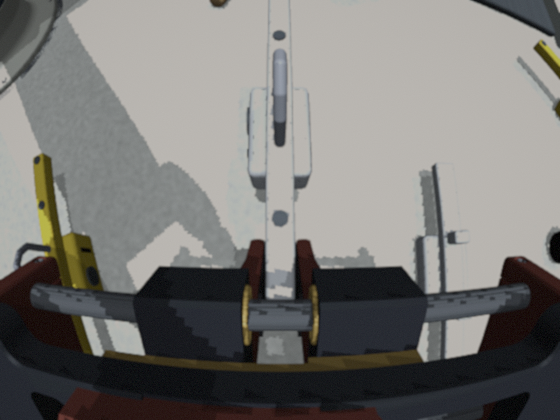

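View pics/s3.png

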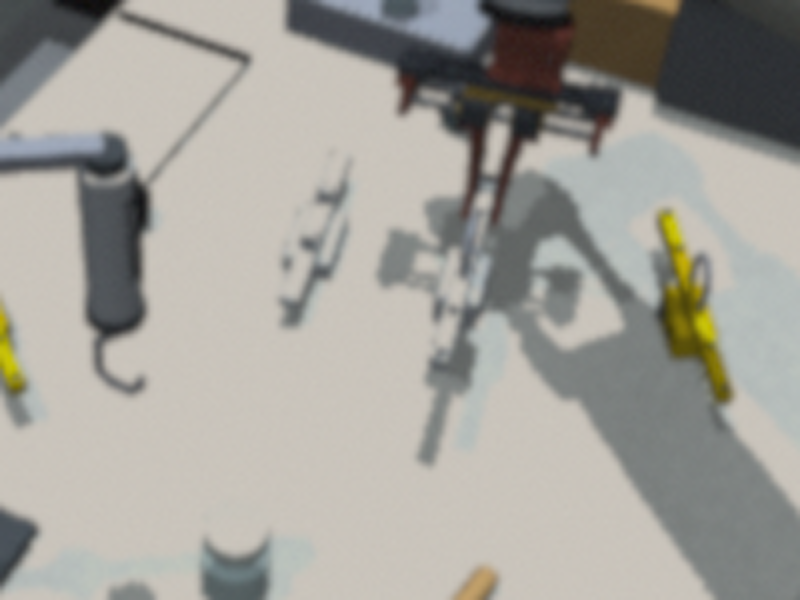

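Run:
```python
import cv2,numpy as np
out=[]
for n in ["w2","w3"]:
    a=cv2.imread(f"pics/{n}.png")
    def g(x0,y0,w,h,s):
        c=cv2.resize(a[y0:y0+h,x0:x0+w],None,fx=s,fy=s,interpolation=cv2.INTER_CUBIC)
        for i in range(0,w,10): cv2.line(c,(i*s,0),(i*s,8),(0,0,255),1);cv2.putText(c,str(x0+i),(i*s,18),0,.35,(0,0,255))
        for i in range(0,h,10): cv2.line(c,(0,i*s),(8,i*s),(0,0,255),1);cv2.putText(c,str(y0+i),(10,i*s+4),0,.35,(0,0,255))
        return c
    out+= [g(255,0,50,100,6)[:600],g(255,190,50,100,6)]
cv2.imwrite("pics/w3a.png",cv2.resize(np.hstack(out),(800,400)))
cv2.imwrite("pics/w3b.png",np.hstack([out[0],out[2]]));cv2.imwrite("pics/w3c.png",np.hstack([out[1],out[3]]))
```

```text
(no output)
```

View pics/w3b.png

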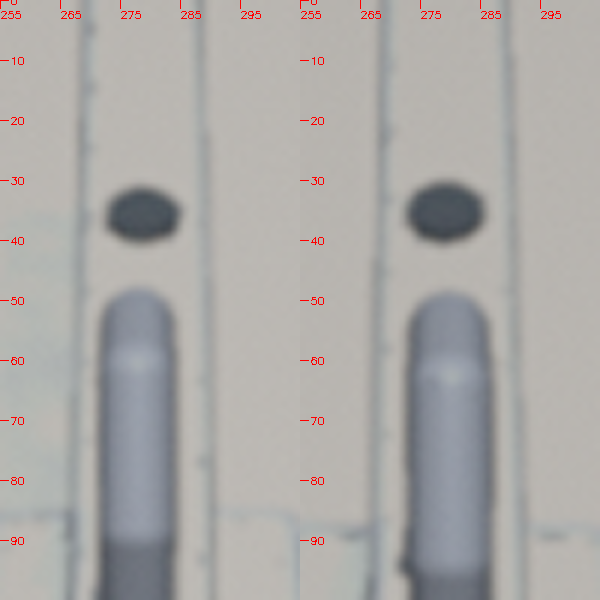

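View pics/w3c.png

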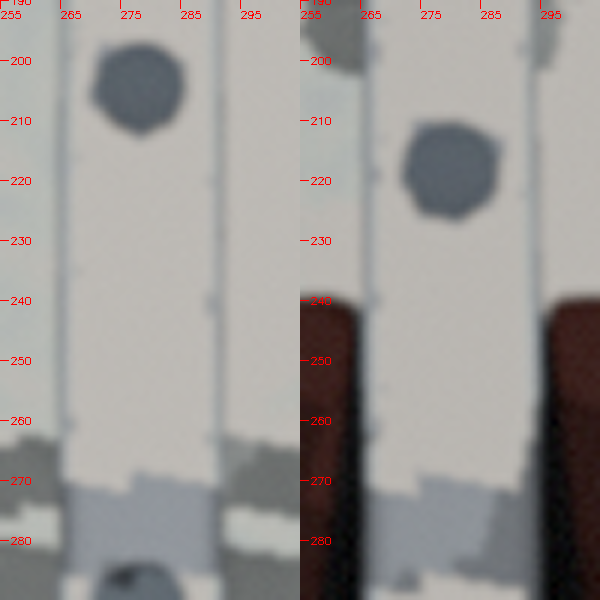

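Run:
```python
from st import *
from scipy.optimize import least_squares
s=env.sense()
d=load("w3.npz"); R=rot(s).as_matrix(); p=np.array(s["position"])
# camera pose in tool frame from w3
Rc=d["R"]@R; tc=d["R"]@p+d["t"]
# w2 pose: 
p2=np.array([.4699,-.2221,.0375]);R2=Ro.from_euler("xyz",[-3.138,-.437,1.757]).as_matrix()
d2=dict(K=d["K"],fish=True,R=Rc@R2.T,t=None); d2["t"]=tc-d2["R"]@p2
A=onz(d2,(278.5,36),.05);B=onz(d2,(277.8,204.5),.05);print("w2",A,B,np.linalg.norm(A-B),(A+B)/2)
xb=np.array([np.cos(psi),np.sin(psi),0])
def f(q):
    c=q[:3]; th=q[3]
    y=np.array([-np.sin(psi)*np.cos(th),np.cos(psi)*np.cos(th),np.sin(th)])
    z=np.cross(xb,y)
    r=[]
    for k,u in [(.055,(279.3,35.8)),(-.055,(279.8,218.3))]:
        r+=list(proj(d,c+k*y)-u)
    return r
# top-face centre c unknown(3)+th: underdetermined-> constrain grip
g=p-.019*R[:,2]; print("grip pt",g)
def f2(q):
    y=np.array([-np.sin(psi)*np.cos(q[3]),np.cos(psi)*np.cos(q[3]),np.sin(q[3])]);z=np.cross(xb,y)
    # grip pt must lie on axis: height offset h relative to bar axis = 0.0013 measured at grasp
    rel=g-(q[:3]-.008*z)
    return f(q)+[300*(rel@z-.0011)*1]
r=least_squares(f2,[*(g+[0,.08,0.008]),0]);print(r.x[:3],np.degrees(r.x[3]),r.cost)
y=np.array([-np.sin(psi)*np.cos(r.x[3]),np.cos(psi)*np.cos(r.x[3]),np.sin(r.x[3])]);print("along",(g-r.x[:3])@y)
```

```text
w2 [ 0.4443 -0.0862  0.05  ] [ 0.4647 -0.1945  0.05  ] 0.11022404050767157 [ 0.4545 -0.1403  0.05  ]
grip pt [ 0.4713 -0.2215  0.1137]
[ 0.4565 -0.1407  0.1195] -0.7921396920906618 0.04821677911168202
along -0.08207096718215108
```

>>> step_arm:
  commands:
    - {"tx":0.1,"ty":0.3,"tz":0.5,"rx":0.0005,"ry":0,"rz":0}
    - {"tx":0.1,"ty":0.6,"tz":0.5,"rx":0.0005,"ry":0,"rz":-0.0047}
    - {"tx":0.2,"ty":0.9,"tz":0.5,"rx":0.0005,"ry":0,"rz":-0.0047}
    - {"tx":0.2,"ty":0.9,"tz":0.5,"rx":0.0005,"ry":0,"rz":-0.0047}
    - {"tx":0.2,"ty":0.9,"tz":0.5,"rx":0.0005,"ry":0,"rz":-0.0047}
    - {"tx":0.2,"ty":0.9,"tz":0.5,"rx":0.0005,"ry":0,"rz":-0.0047}
    - {"tx":0.2,"ty":0.9,"tz":0.5,"rx":0.0005,"ry":0,"rz":-0.0047}
    - {"tx":0.2,"ty":0.9,"tz":0.4,"rx":0.0005,"ry":0,"rz":-0.0047}
    - {"tx":0.2,"ty":0.9,"tz":0,"rx":0,"ry":0,"rz":-0.0047}
    - {"tx":0.2,"ty":0.9,"tz":0,"rx":0,"ry":0,"rz":-0.0047}
    - {"tx":0.2,"ty":0.9,"tz":0,"rx":0,"ry":0,"rz":-0.0047}
    - {"tx":0.2,"ty":0.8,"tz":0,"rx":0,"ry":0,"rz":-0.0047}

```text
time_s: 7.28
position: [0.514, -0.0033, 0.1849]
ee_rot: [3.131, -0.445, 1.598]
wrist_force: [0.1, -0.2, -1.9]
opening: 0.0136
```

>>> step_arm:
  commands:
    - {"tx":0.13,"ty":0.8,"tz":0,"rx":0,"ry":0,"rz":0}
    - {"tx":0.13,"ty":0.8,"tz":0,"rx":0,"ry":0,"rz":0}
    - {"tx":0.13,"ty":0.8,"tz":0,"rx":0,"ry":0,"rz":0}
    - {"tx":0.13,"ty":0.8,"tz":0,"rx":0,"ry":0,"rz":0}
    - {"tx":0.13,"ty":0.6,"tz":0,"rx":0,"ry":0,"rz":0}
    - {"tx":0.1,"ty":0.4,"tz":0,"rx":0,"ry":0,"rz":0}
    - {"tx":0,"ty":0.2,"tz":0,"rx":0,"ry":0,"rz":0}
    - {"tx":0,"ty":0,"tz":0,"rx":0,"ry":0,"rz":0}
    - {"tx":0,"ty":0,"tz":0,"rx":0,"ry":0,"rz":0}

```text
time_s: 8.4
position: [0.529, 0.0919, 0.1857]
ee_rot: [3.132, -0.445, 1.6]
wrist_force: [0.1, 0.2, -1.6]
opening: 0.0138
```

Run:
```python
from st import *
s=env.sense();print(s["position"],s["ee_rot"],s["wrist_force"],s["ft_torque"])
for n in ["side","top","wrist"]:
    d=get(n);cv2.imwrite(f"pics/{n}4.png",d["img"][:,:,::-1]);np.savez(f"{n}4.npz",R=d["R"],t=d["t"],K=d["K"])
    print(env.sense()["wrist_force"],env.sense()["ft_torque"])
a=cv2.imread("pics/side4.png");cv2.imwrite("pics/s4c.png",cv2.resize(a[150:270,200:360],None,fx=5,fy=5,interpolation=cv2.INTER_CUBIC))
```

```text
[0.529  0.0919 0.1857] [ 3.1321 -0.4452  1.6002] [ 0.1159  0.1877 -1.6419] [-0.5252 -0.0997  0.0223]
[ 0.6128 -0.4221 -1.5806] [-0.4161 -0.0776 -0.0055]
[-0.1017 -0.2984 -1.8619] [-0.4901 -0.1339 -0.0149]
[ 0.7161  0.7456 -2.8319] [-0.4911 -0.1093 -0.0534]
```

View pics/s4c.png

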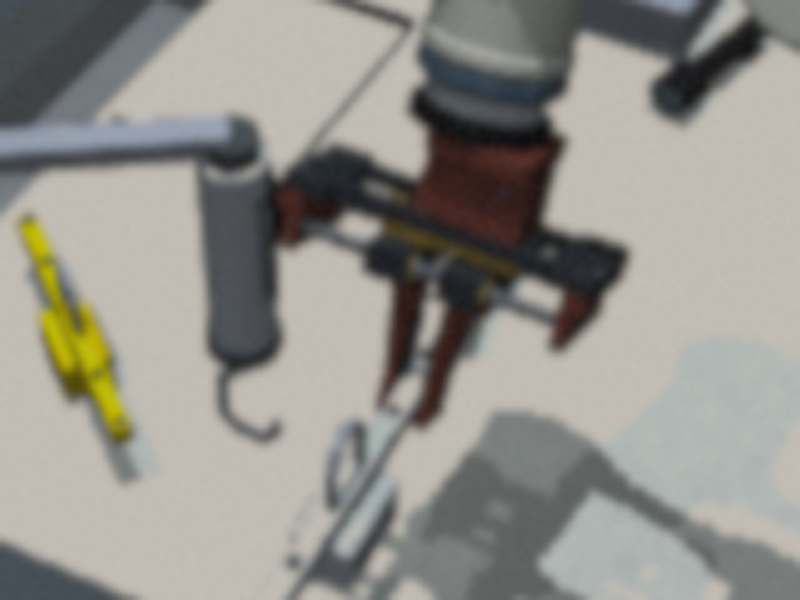

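View pics/wrist4.png

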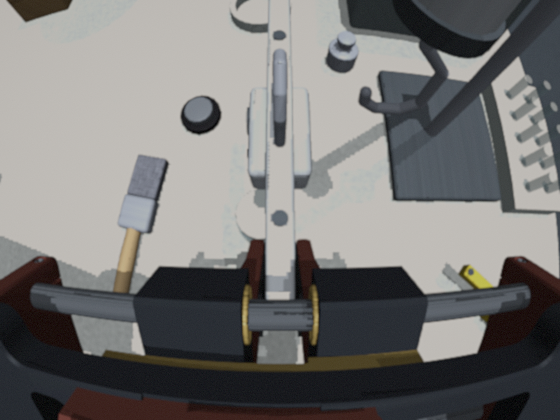

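View pics/top4.png

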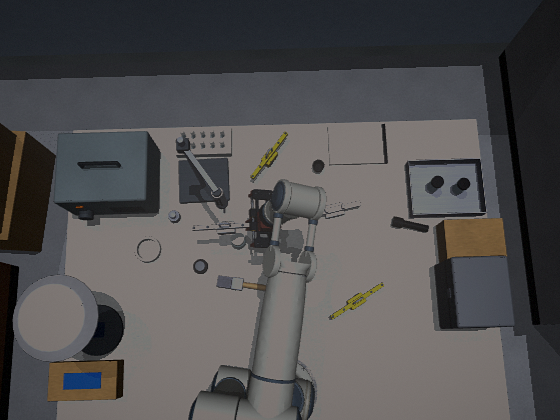

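Run:
```python
import cv2,numpy as np
a=cv2.imread("pics/wrist4.png")
def g(x0,y0,w,h,s):
    c=cv2.resize(a[y0:y0+h,x0:x0+w],None,fx=s,fy=s,interpolation=cv2.INTER_CUBIC)
    for i in range(0,w,10): cv2.line(c,(i*s,0),(i*s,8),(0,0,255),1);cv2.putText(c,str(x0+i),(i*s,18),0,.35,(0,0,255))
    for i in range(0,h,10): cv2.line(c,(0,i*s),(8,i*s),(0,0,255),1);cv2.putText(c,str(y0+i),(10,i*s+4),0,.35,(0,0,255))
    return c
cv2.imwrite("pics/w4a.png",g(340,30,120,95,6))
cv2.imwrite("pics/w4b.png",g(240,20,80,130,4))
b=a;a=cv2.imread("pics/side4.png");cv2.imwrite("pics/s4b.png",g(235,215,60,60,10))
```

```text
(no output)
```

View pics/w4a.png

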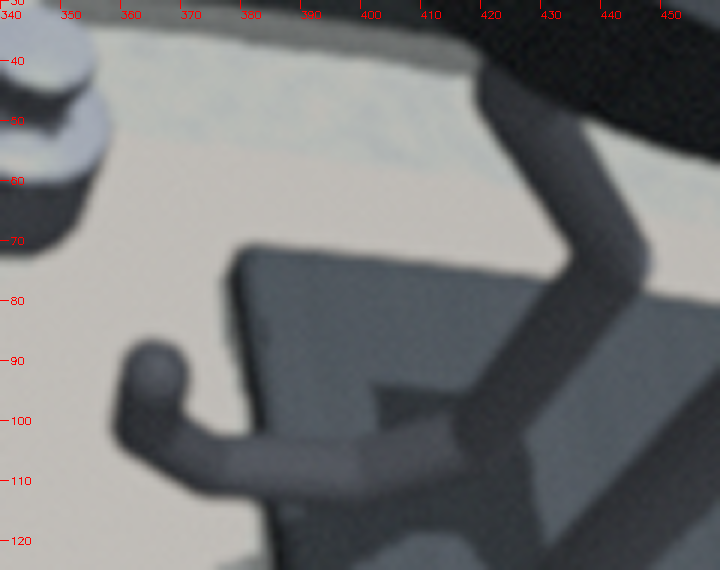

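View pics/w4b.png

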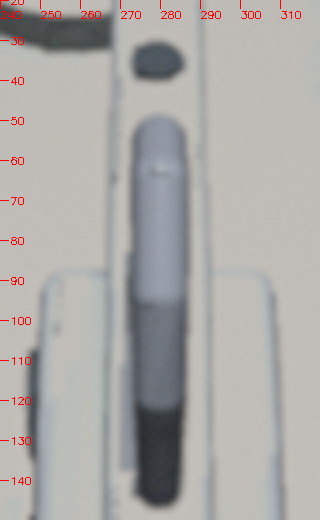

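View pics/s4b.png

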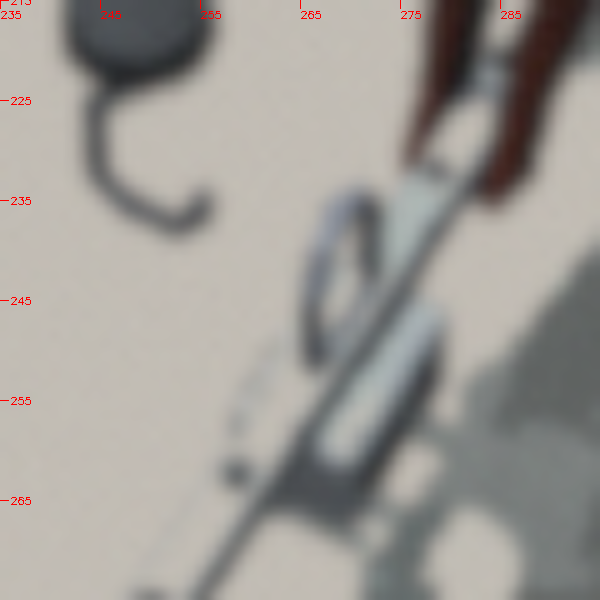

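Run:
```python
from st import *
s=env.sense();p=np.array(s["position"]);R=rot(s).as_matrix()
d=load("wrist4.npz");S=load("side4.npz");S["fish"]=False
# bar direction: jaws dir (tool y) horizontally
yt=R[:,1];print("tool y",yt, "yaw",np.degrees(np.arctan2(yt[1],yt[0])))
from scipy.optimize import least_squares
xb=yt*np.sign(yt[0]);xb[2]=0;xb/=np.linalg.norm(xb)
g=p-.019*R[:,2]
def fr(th):
    y0=np.array([-xb[1],xb[0],0]);y=y0*np.cos(th)+np.array([0,0,np.sin(th)]);return y,np.cross(xb,y)
def f2(q):
    y,z=fr(q[3]); rel=g-(q[:3]-.008*z); r=[]
    for k,u in [(.055,(278.8,35.5)),(-.055,(279.8,218.0))]: r+=list(proj(d,q[:3]+k*y)-u)
    return r+[300*(rel@z-.0011)]
r=least_squares(f2,[*(g+[0,.08,0.008]),0]);y,z=fr(r.x[3]);c=r.x[:3]
print("top face ctr",c,"tilt",np.degrees(r.x[3]),r.cost)
ap=c+.044*z; print("loop top",ap, proj(d,ap),proj(S,ap))
for k in (-.013,.013): print(proj(d,c+k*y),proj(S,c+k*y))
o,w=ray(d,(365.5,92.5))
print("tip ctr wrist@.234",onz(d,(365.5,92.5),.234),"side@.234",onz(S,(254.7,235),.234),tri((d,(365.5,92.5)),(S,(254.7,235))))
t=onz(d,(365.5,92.5),.234)
print("shank wrist",onz(d,(440,72),.228),onz(d,(422,44),.27), "bottom wire", onz(d,(390,107),.220))
print("side shank",onz(S,(244.3,229),.245), "side bottom",onz(S,(252,237.3),.22))
```

```text
tool y [0.9996 0.0252 0.0086] yaw 1.4435285053647349
top face ctr [0.5274 0.1661 0.21  ] tilt 0.0774023008407904 0.3177910685669965
loop top [0.5274 0.166  0.254 ] [280.1943  63.6011] [267.4343 235.9324]
[279.3415 136.1768] [269.9569 243.293 ]
[279.372   92.8104] [265.1961 250.4871]
tip ctr wrist@.234 [0.5674 0.1671 0.234 ] side@.234 [0.5655 0.1647 0.234 ] (array([0.5658, 0.1657, 0.2356]), [np.float64(0.0009850025642349192), np.float64(0.0009850025642349008)])
shank wrist [0.6144 0.1907 0.228 ] [0.5822 0.1703 0.27  ] bottom wire [0.5843 0.1686 0.22  ]
side shank [0.5937 0.1681 0.245 ] side bottom [0.574 0.165 0.22 ]
```

Run:
```python
from st import *
S=load("side4.npz");S["fish"]=False;d=load("wrist4.npz")
print(proj(S,[.5674,.1671,.234]), proj(S,[.5674,.1671,.234])-[254.7,235])
print("loop by side", onz(S,(269.5,235),.254), onz(S,(269.2,234.8),.254),"legs",onz(S,(272,243),.210),onz(S,(266,251),.21))
# in the wrist view: where would the tip-top at same height be if y equal to loop
for y in (.164,.166,.168): print(y,proj(d,[.5674,y,.234]),proj(d,[.5824,y,.220]),proj(d,[.5974,y,.235]),proj(d,[.5974,y,.285]))
```

```text
[253.5845 235.3525] [-1.1155  0.3525]
loop by side [0.5244 0.161  0.254 ] [0.5254 0.1608 0.254 ] legs [0.5236 0.1497 0.21  ] [0.5245 0.1795 0.21  ]
0.164 [366.1198  98.1203] [387.4455 114.494 ] [425.3414 103.6423] [476.005   40.6038]
0.166 [365.7661  94.5013] [387.0606 111.0874] [424.7322 100.1024] [474.5856  36.5277]
0.168 [365.4093  90.9305] [386.6716 107.7187] [424.1179  96.6059] [473.1685  32.5344]
```

>>> step_arm:
  commands:
    - {"tx":0.3,"ty":0.04,"tz":0,"rx":0,"ry":0,"rz":0}
    - {"tx":0.4,"ty":0,"tz":0,"rx":0,"ry":0,"rz":0}
    - {"tx":0.4,"ty":0,"tz":0,"rx":0,"ry":0,"rz":0}
    - {"tx":0.15,"ty":0,"tz":0,"rx":0,"ry":0,"rz":0}
    - {"tx":0,"ty":0,"tz":0,"rx":0,"ry":0,"rz":0}
    - {"tx":0,"ty":0,"tz":0,"rx":0,"ry":0,"rz":0}

```text
time_s: 9.3
position: [0.5562, 0.0923, 0.1854]
ee_rot: [3.133, -0.445, 1.599]
wrist_force: [0.2, -0.3, -1.7]
opening: 0.0133
```

Run:
```python
from st import *
s=env.sense();print(s["position"],s["ee_rot"],s["wrist_force"],s["ft_torque"])
d=get("wrist");S=get("side")
for n,q in (("wrist5",d),("side5",S)): np.savez(n+".npz",R=q["R"],t=q["t"],K=q["K"])
def g(a,x0,y0,w,h,s):
    c=cv2.resize(a[y0:y0+h,x0:x0+w],None,fx=s,fy=s,interpolation=cv2.INTER_CUBIC)
    for i in range(0,w,10): cv2.line(c,(i*s,0),(i*s,8),(0,0,255),1);cv2.putText(c,str(x0+i),(i*s,18),0,.35,(0,0,255))
    for i in range(0,h,10): cv2.line(c,(0,i*s),(8,i*s),(0,0,255),1);cv2.putText(c,str(y0+i),(10,i*s+4),0,.35,(0,0,255))
    return c
cv2.imwrite("pics/w5.png",g(d["img"][:,:,::-1],240,20,130,140,4))
cv2.imwrite("pics/s5.png",g(S["img"][:,:,::-1],230,210,60,60,10))
```

```text
[0.5562 0.0923 0.1854] [ 3.1325 -0.4454  1.5992] [ 0.1734 -0.2885 -1.6513] [-0.5024 -0.0581  0.0298]
```

View pics/w5.png

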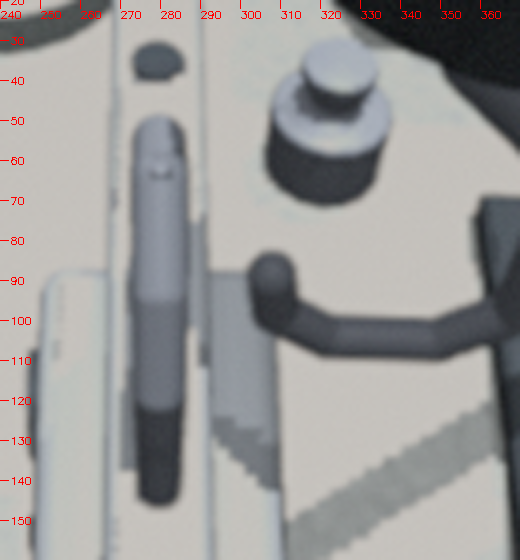

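View pics/s5.png

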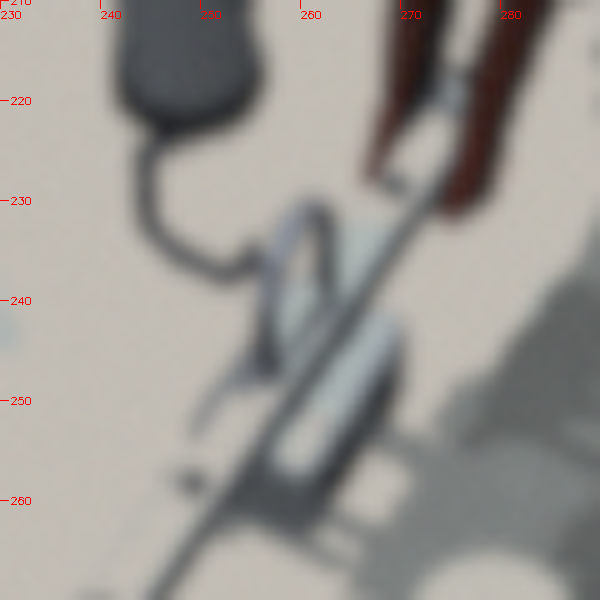

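Run:
```python
from st import *
from scipy.optimize import least_squares
s=env.sense();p=np.array(s["position"]);R=rot(s).as_matrix()
d=load("wrist5.npz");S=load("side5.npz");S["fish"]=False
yt=R[:,1];xb=yt*np.sign(yt[0]);xb[2]=0;xb/=np.linalg.norm(xb);g=p-.019*R[:,2]
def fr(th):
    y0=np.array([-xb[1],xb[0],0]);y=y0*np.cos(th)+np.array([0,0,np.sin(th)]);return y,np.cross(xb,y)
def f2(q):
    y,z=fr(q[3]); rel=g-(q[:3]-.008*z); r=[]
    for k,u in [(.055,(278.8,35.5)),(-.055,(279.8,218.0))]: r+=list(proj(d,q[:3]+k*y)-u)
    return r+[300*(rel@z-.0011)]
r=least_squares(f2,[*(g+[0,.08,0.008]),0]);y,z=fr(r.x[3]);c=r.x[:3];ap=c+.044*z
print("loop",ap,"tilt",np.degrees(r.x[3]),proj(S,ap))
print("tip wrist",onz(d,(305.5,89),.234),"side",onz(S,(255.3,235.3),.234), proj(S,onz(d,(305.5,89),.234)))
print("bottom wire",onz(d,(322,103.5),.220),onz(d,(345,105),.220),onz(d,(358,100),.224))
print("loop side", onz(S,(261,231.5),.254), proj(S,ap))
```

```text
loop [0.5547 0.1665 0.2537] tilt 0.06526065598403383 [257.8262 232.0608]
tip wrist [0.5664 0.167  0.234 ] side [0.5637 0.1649 0.234 ] [253.9469 235.476 ]
bottom wire [0.5757 0.1678 0.22  ] [0.5874 0.1677 0.22  ] [0.5933 0.1689 0.224 ]
loop side [0.5485 0.1613 0.254 ] [257.8262 232.0608]
```

>>> step_arm:
  commands:
    - {"tx":0.2,"ty":0.02,"tz":0,"rx":0,"ry":0,"rz":0}
    - {"tx":0.25,"ty":0.02,"tz":0,"rx":0,"ry":0,"rz":0}
    - {"tx":0.25,"ty":0.02,"tz":0,"rx":0,"ry":0,"rz":0}
    - {"tx":0.25,"ty":0,"tz":0,"rx":0,"ry":0,"rz":0}
    - {"tx":0.25,"ty":0,"tz":0,"rx":0,"ry":0,"rz":0}
    - {"tx":0.15,"ty":0,"tz":0,"rx":0,"ry":0,"rz":0}
    - {"tx":0,"ty":0,"tz":0,"rx":0,"ry":0,"rz":0}
    - {"tx":0,"ty":0,"tz":0,"rx":0,"ry":0,"rz":0}

```text
time_s: 10.4
position: [0.585, 0.0936, 0.1854]
ee_rot: [3.132, -0.445, 1.599]
wrist_force: [0.6, -0.8, -2.9]
opening: 0.0135
```

```bash
cat > look.py <<'E'
from st import *
import sys
n=sys.argv[1];s=env.sense();print(s["position"],s["ee_rot"],s["wrist_force"],s["ft_torque"])
d=get("wrist");S=get("side")
for m,q in (("wrist",d),("side",S)): np.savez(m+n+".npz",R=q["R"],t=q["t"],K=q["K"])
def g(a,x0,y0,w,h,s):
    c=cv2.resize(np.ascontiguousarray(a[y0:y0+h,x0:x0+w]),None,fx=s,fy=s,interpolation=cv2.INTER_CUBIC)
    for i in range(0,w,10): cv2.line(c,(i*s,0),(i*s,8),(0,0,255),1);cv2.putText(c,str(x0+i),(i*s,18),0,.35,(0,0,255))
    for i in range(0,h,10): cv2.line(c,(0,i*s),(8,i*s),(0,0,255),1);cv2.putText(c,str(y0+i),(10,i*s+4),0,.35,(0,0,255))
    return c
cv2.imwrite(f"pics/w{n}.png",g(d["img"][:,:,::-1],220,20,130,140,4))
cv2.imwrite(f"pics/s{n}.png",g(S["img"][:,:,::-1],225,210,60,60,10))
E
python3 look.py 6
```

```text
[0.585  0.0936 0.1854] [ 3.1323 -0.4454  1.5992] [ 0.6173 -0.787  -2.8705] [-0.5039 -0.0758  0.0117]
```

View pics/w6.png

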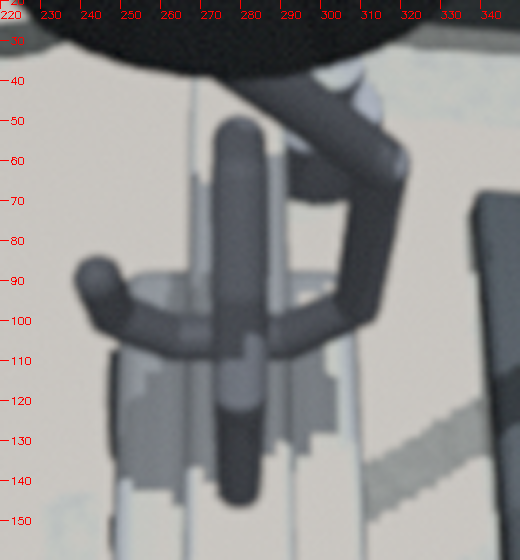

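View pics/s6.png

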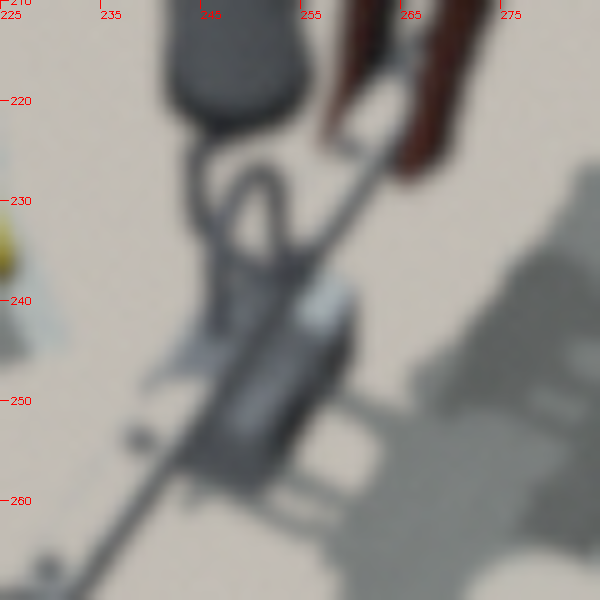

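>>> step_arm:
  commands:
    - {"tx":0,"ty":0,"tz":-0.15,"rx":0,"ry":0,"rz":0}
    - {"tx":0,"ty":0,"tz":-0.2,"rx":0,"ry":0,"rz":0}
    - {"tx":0,"ty":0,"tz":-0.2,"rx":0,"ry":0,"rz":0}
    - {"tx":0,"ty":0,"tz":-0.2,"rx":0,"ry":0,"rz":0}
    - {"tx":0,"ty":0,"tz":-0.15,"rx":0,"ry":0,"rz":0}
    - {"tx":0,"ty":0,"tz":-0.1,"rx":0,"ry":0,"rz":0}
    - {"tx":0,"ty":0,"tz":0,"rx":0,"ry":0,"rz":0}

```text
time_s: 11.38
position: [0.5846, 0.0936, 0.1637]
ee_rot: [3.133, -0.445, 1.599]
wrist_force: [0.5, -0.2, -2.3]
opening: 0.0139
```

```bash
cat > ft.py <<'E'
from st import *
import sys
F=[];M=[]
for i in range(int(sys.argv[1])):
    vision.get_image("wrist"); s=env.sense();F.append(s["wrist_force"]);M.append(s["ft_torque"])
print(s["time_s"],"pos",s["position"],"F",np.mean(F,0),"+-",np.std(F,0)/len(F)**.5,"M",np.mean(M,0),"+-",np.std(M,0)/len(M)**.5)
E
python3 ft.py 8; python3 look.py 7
```

```text
11.775 pos [0.5847 0.0936 0.164 ] F [-0.0248 -0.0604 -1.9453] +- [0.1321 0.112  0.0995] M [-0.505  -0.0831 -0.0006] +- [0.0099 0.0105 0.0092]
[0.5847 0.0936 0.164 ] [ 3.1323 -0.4453  1.5991] [-0.1208  0.0946 -1.3934] [-0.5653 -0.1229 -0.0381]
```

View pics/w7.png

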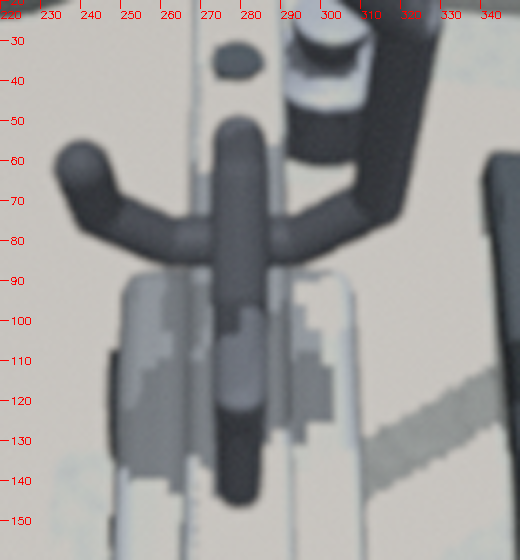

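View pics/s7.png

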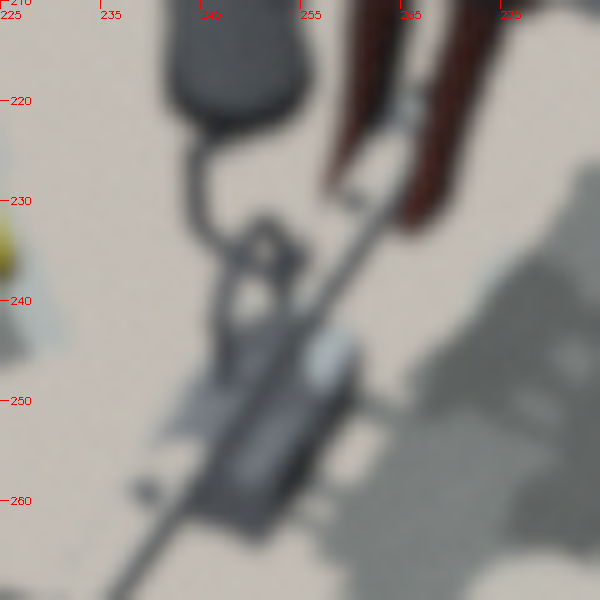

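>>> step_arm:
  commands:
    - {"tx":0,"ty":0,"tz":-0.12,"rx":0,"ry":0,"rz":0}
    - {"tx":0,"ty":0,"tz":-0.12,"rx":0,"ry":0,"rz":0}
    - {"tx":0,"ty":0,"tz":-0.1,"rx":0,"ry":0,"rz":0}
    - {"tx":0,"ty":0,"tz":-0.1,"rx":0,"ry":0,"rz":0}
    - {"tx":0,"ty":0,"tz":-0.1,"rx":0,"ry":0,"rz":0}
    - {"tx":0,"ty":0,"tz":0,"rx":0,"ry":0,"rz":0}
    - {"tx":0,"ty":0,"tz":0,"rx":0,"ry":0,"rz":0}

```text
time_s: 12.75
position: [0.5848, 0.0937, 0.1525]
ee_rot: [3.132, -0.446, 1.599]
wrist_force: [-0.3, 0.7, -0.8]
opening: 0.0136
```

```bash
python3 ft.py 10; python3 look.py 8
```

```text
13.25 pos [0.5847 0.0936 0.1524] F [-0.1434  0.2584 -1.3348] +- [0.162  0.2399 0.1475] M [-0.4345 -0.107  -0.0045] +- [0.0112 0.0066 0.0085]
[0.5847 0.0936 0.1524] [ 3.1323 -0.4455  1.5991] [ 0.0732  1.0327 -1.5389] [-0.4607 -0.1149 -0.0115]
```

View pics/w8.png

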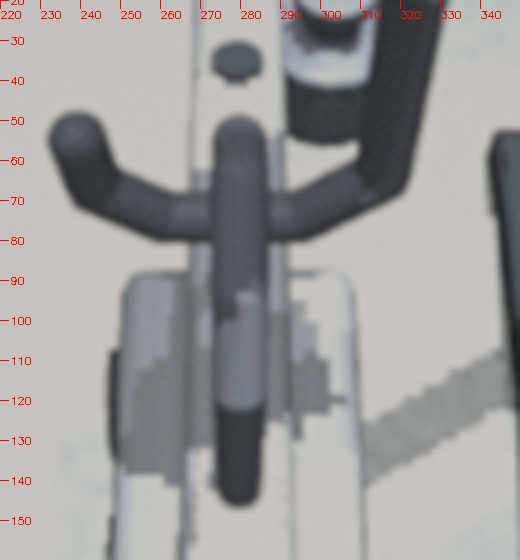

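>>> step_arm:
  commands:
    - {"tx":0,"ty":0,"tz":-0.1,"rx":0,"ry":0,"rz":0}
    - {"tx":0,"ty":0,"tz":-0.1,"rx":0,"ry":0,"rz":0}
    - {"tx":0,"ty":0,"tz":-0.1,"rx":0,"ry":0,"rz":0}
    - {"tx":0,"ty":0,"tz":-0.1,"rx":0,"ry":0,"rz":0}
    - {"tx":0,"ty":0,"tz":0,"rx":0,"ry":0,"rz":0}
    - {"tx":0,"ty":0,"tz":0,"rx":0,"ry":0,"rz":0}

```text
time_s: 14.1
position: [0.5848, 0.0938, 0.144]
ee_rot: [3.132, -0.446, 1.599]
wrist_force: [0.7, -0.1, -0.5]
opening: 0.0134
```

```bash
python3 ft.py 16
```

```text
14.9 pos [0.5848 0.0938 0.1439] F [ 0.0594 -0.1182 -0.5963] +- [0.1046 0.1219 0.1117] M [-0.3224 -0.0875 -0.003 ] +- [0.0048 0.0066 0.0085]
```

>>> step_arm:
  commands:
    - {"tx":0,"ty":0,"tz":-0.1,"rx":0,"ry":0,"rz":0}
    - {"tx":0,"ty":0,"tz":-0.1,"rx":0,"ry":0,"rz":0}
    - {"tx":0,"ty":0,"tz":-0.1,"rx":0,"ry":0,"rz":0}
    - {"tx":0,"ty":0,"tz":-0.05,"rx":0,"ry":0,"rz":0}
    - {"tx":0,"ty":0,"tz":0,"rx":0,"ry":0,"rz":0}
    - {"tx":0,"ty":0,"tz":0,"rx":0,"ry":0,"rz":0}

```text
time_s: 15.65
position: [0.5848, 0.0938, 0.1366]
ee_rot: [3.132, -0.446, 1.599]
wrist_force: [-0.5, -0.5, -0.6]
opening: 0.0134
```

```bash
python3 ft.py 60; python3 look.py 9
```

```text
18.65 pos [0.5848 0.0938 0.1365] F [ 0.0339 -0.1184 -0.1411] +- [0.0674 0.0584 0.0623] M [-0.2524 -0.0793 -0.0034] +- [0.0039 0.0033 0.0042]
[0.5848 0.0938 0.1365] [ 3.132  -0.4461  1.5992] [0.7786 0.2556 0.222 ] [-0.2396 -0.1168 -0.0204]
```

View pics/w9.png

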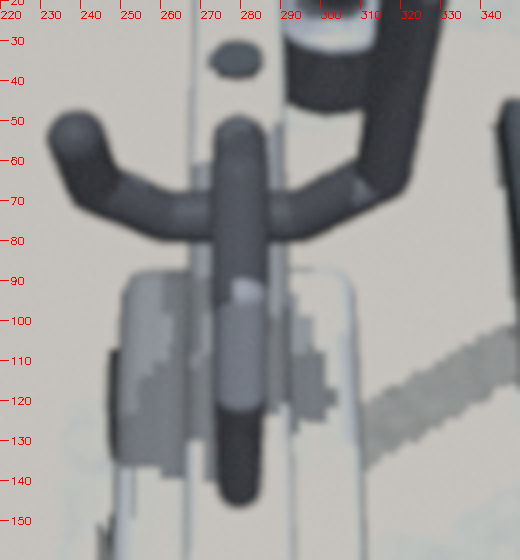

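View pics/s9.png

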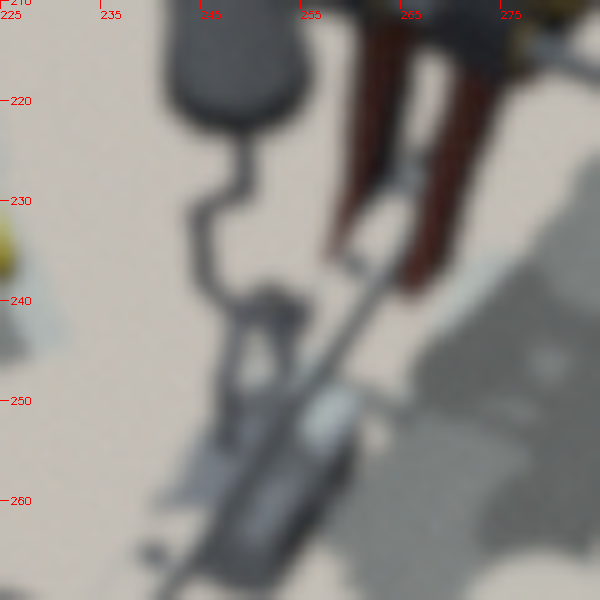

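>>> step_arm:
  commands:
    - {"tx":0,"ty":0,"tz":-0.065,"rx":0,"ry":0,"rz":0}
    - {"tx":0,"ty":0,"tz":0,"rx":0,"ry":0,"rz":0}
    - {"tx":0,"ty":0,"tz":0,"rx":0,"ry":0,"rz":0}

```text
time_s: 19.12
position: [0.5848, 0.0938, 0.1351]
ee_rot: [3.132, -0.446, 1.599]
wrist_force: [1.0, 0.7, -0.3]
opening: 0.0136
```

```bash
python3 ft.py 50
```

```text
21.625 pos [0.5847 0.0939 0.1351] F [ 0.129  -0.1604  0.0412] +- [0.07   0.0867 0.0657] M [-0.2375 -0.0843 -0.0112] +- [0.0042 0.0047 0.0041]
```

>>> step_arm:
  commands:
    - {"tx":0,"ty":0,"tz":0,"rx":0,"ry":0,"rz":0}
    - {"tx":0,"ty":0,"tz":0,"rx":0,"ry":0,"rz":0}
  newtons: 20

```text
time_s: 21.88
position: [0.5851, 0.0939, 0.1352]
ee_rot: [3.131, -0.446, 1.599]
wrist_force: [0.2, -0.4, 0.0]
opening: 0.0139
```

>>> step_arm:
  commands:
    - {"tx":0,"ty":0,"tz":0,"rx":0,"ry":0,"rz":0}
    - {"tx":0,"ty":0,"tz":0,"rx":0,"ry":0,"rz":0}
    - {"tx":0,"ty":0,"tz":0,"rx":0,"ry":0,"rz":0}
  newtons: 3

```text
time_s: 22.25
position: [0.5851, 0.0939, 0.1353]
ee_rot: [3.131, -0.446, 1.599]
wrist_force: [1.0, -0.4, -0.1]
opening: 0.0144
```

```bash
python3 ft.py 10; python3 look.py 10
```

```text
22.75 pos [0.5851 0.0939 0.1353] F [ 0.4666 -0.1309 -0.2037] +- [0.1196 0.1647 0.1055] M [-0.2256 -0.1376 -0.0903] +- [0.006  0.0086 0.0084]
[0.5851 0.0939 0.1353] [ 3.1312 -0.4462  1.5992] [ 0.2292  0.3355 -0.1341] [-0.2158 -0.1735 -0.0838]
```

View pics/w10.png

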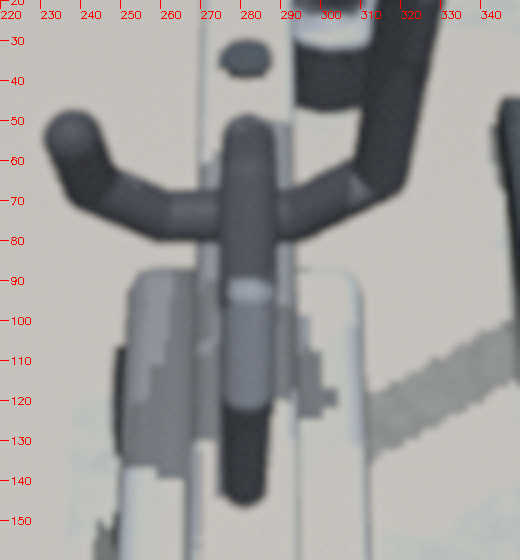

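>>> step_arm:
  commands:
    - {"tx":0,"ty":0,"tz":0,"rx":0,"ry":0,"rz":0}
    - {"tx":0,"ty":0,"tz":0,"rx":0,"ry":0,"rz":0}
  fingers: 0

```text
time_s: 23.1
position: [0.5849, 0.0939, 0.1352]
ee_rot: [3.132, -0.446, 1.599]
wrist_force: [0.1, -0.9, 0.1]
opening: 0.0307
```

```bash
python3 look.py 11
```

```text
[0.5849 0.0939 0.1352] [ 3.1316 -0.4463  1.5993] [ 0.118  -0.9368  0.1114] [-0.1511 -0.0782  0.0114]
```

View pics/w11.png

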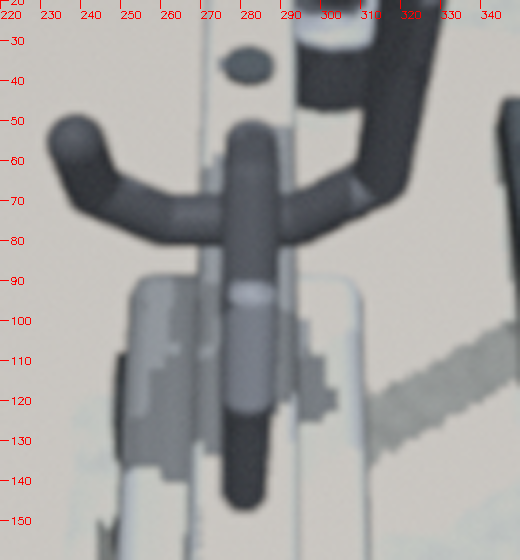

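View pics/s11.png

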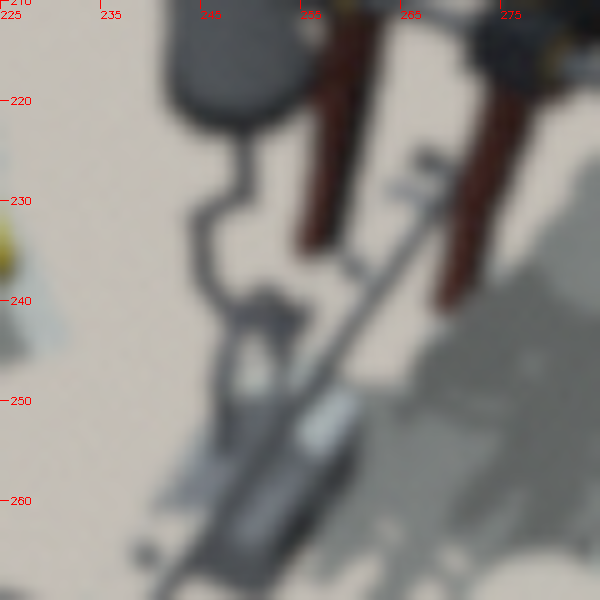

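>>> step_arm:
  commands:
    - {"tx":0,"ty":0,"tz":0,"rx":0,"ry":0,"rz":0}
    - {"tx":0,"ty":0,"tz":0,"rx":0,"ry":0,"rz":0}

```text
time_s: 23.45
position: [0.5849, 0.0939, 0.1352]
ee_rot: [3.132, -0.446, 1.599]
wrist_force: [-0.9, -0.6, -0.3]
opening: 0.0439
```

Run:
```python
from h import *
a=[]
for i in range(6):
    d=get("wrist")["img"][:,:,::-1]; a.append(d)
cv2.imwrite("pics/w12.png",a[-1])
g=[cv2.cvtColor(np.ascontiguousarray(x),cv2.COLOR_BGR2GRAY).astype(np.float32)[20:150,220:340] for x in a]
print([cv2.phaseCorrelate(g[0],x)[0] for x in g[1:]])
```

```text
[(0.05804465208293408, 0.4402841340678805), (-0.0030019185823277894, 0.4276419694999305), (-0.00204437648524447, 0.41638669177314114), (-0.023321001080795156, 0.4165664775239719), (0.0006102876154585601, 0.47139958873434296)]
```

View pics/w12.png

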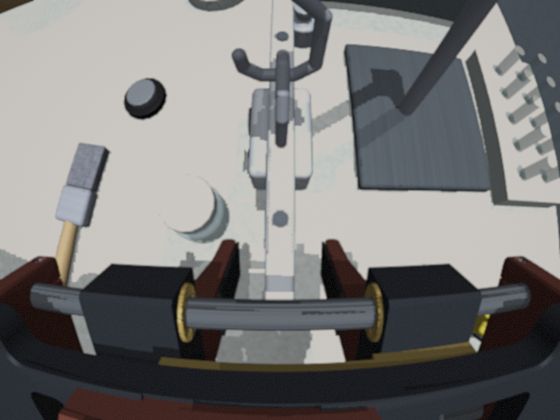

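>>> step_arm:
  commands:
    - {"tx":0,"ty":-0.1,"tz":0.2,"rx":0,"ry":0,"rz":0}
    - {"tx":0,"ty":-0.21,"tz":0.45,"rx":0,"ry":0,"rz":0}
    - {"tx":0,"ty":-0.21,"tz":0.45,"rx":0,"ry":0,"rz":0}
    - {"tx":0,"ty":-0.21,"tz":0.45,"rx":0,"ry":0,"rz":0}
    - {"tx":0,"ty":-0.21,"tz":0.45,"rx":0,"ry":0,"rz":0}
    - {"tx":0,"ty":-0.21,"tz":0.45,"rx":0,"ry":0,"rz":0}
    - {"tx":0,"ty":-0.43,"tz":0.45,"rx":0,"ry":0,"rz":0}
    - {"tx":0,"ty":-0.8,"tz":0.3,"rx":0,"ry":0,"rz":0}
    - {"tx":0,"ty":-0.8,"tz":0.3,"rx":0,"ry":0,"rz":0}
    - {"tx":0,"ty":-0.5,"tz":0,"rx":0,"ry":0,"rz":0}
    - {"tx":0,"ty":0,"tz":0,"rx":0,"ry":0,"rz":0}

```text
time_s: 25.12
position: [0.5851, 0.0137, 0.211]
ee_rot: [3.13, -0.446, 1.598]
wrist_force: [0.4, -0.1, -0.3]
opening: 0.0438
```

Run:
```python
from h import *
a=[];b=[]
for i in range(5):
    b.append(get("side")["img"][:,:,::-1])
T=get("top");cv2.imwrite("pics/t13.png",T["img"][:,:,::-1])
cv2.imwrite("pics/s13.png",b[-1])
g=[cv2.cvtColor(np.ascontiguousarray(x),cv2.COLOR_BGR2GRAY).astype(np.float32)[225:290,200:270] for x in b]
print([np.round(cv2.phaseCorrelate(g[0],x)[0],3) for x in g[1:]])
```

```text
[array([0.006, 0.001]), array([ 0.008, -0.003]), array([-0.004,  0.001]), array([0.016, 0.014])]
```

View pics/s13.png

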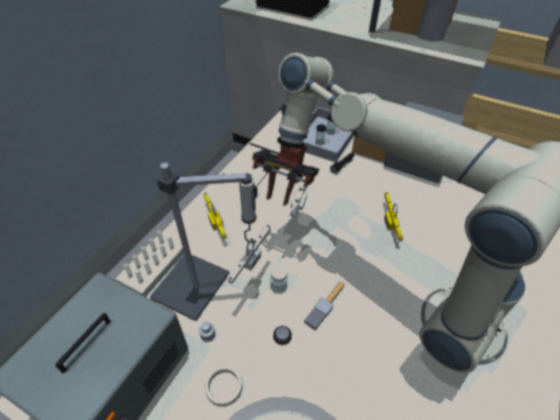

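View pics/t13.png

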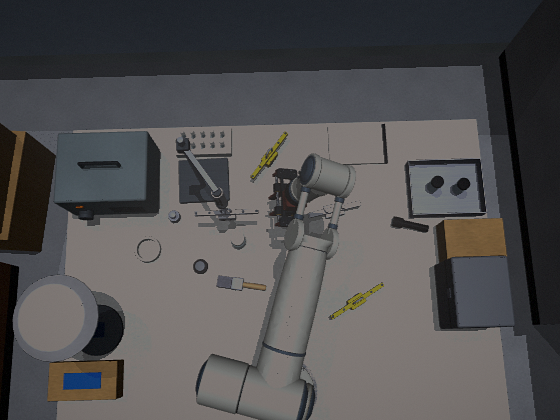

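>>> step_arm:
  commands:
    - {"tx":-0.5,"ty":0,"tz":0,"rx":0,"ry":0,"rz":0}
    - {"tx":-0.9,"ty":0,"tz":0,"rx":0,"ry":0,"rz":0}
    - {"tx":-0.9,"ty":0,"tz":0,"rx":0,"ry":0,"rz":0}
    - {"tx":-0.9,"ty":0,"tz":0,"rx":-0.0355,"ry":-0.0009,"rz":0}
    - {"tx":-0.9,"ty":0,"tz":0,"rx":-0.0355,"ry":-0.0009,"rz":0}
    - {"tx":-0.9,"ty":0,"tz":0,"rx":-0.0355,"ry":-0.0009,"rz":0}
    - {"tx":-0.9,"ty":0.3,"tz":0,"rx":-0.0355,"ry":-0.0009,"rz":0}
    - {"tx":-0.9,"ty":0.6,"tz":0,"rx":0,"ry":0,"rz":0}
    - {"tx":-0.6,"ty":0.9,"tz":0,"rx":0,"ry":0,"rz":0}
    - {"tx":-0.4,"ty":0.95,"tz":0,"rx":0,"ry":0,"rz":0}
    - {"tx":0,"ty":0.95,"tz":0,"rx":0,"ry":0,"rz":0}
    - {"tx":0,"ty":0.95,"tz":0,"rx":0,"ry":0,"rz":0}
  fingers: -1
  newtons: 20

```text
time_s: 26.92
position: [0.4167, 0.1115, 0.2115]
ee_rot: [3.128, 0.013, 1.602]
wrist_force: [-0.3, -0.2, -0.3]
opening: -0.0
```

>>> step_arm:
  commands:
    - {"tx":0.06,"ty":0.9,"tz":-0.4,"rx":0,"ry":-0.001,"rz":0}
    - {"tx":0.06,"ty":0.9,"tz":-0.4,"rx":0,"ry":-0.001,"rz":0}
    - {"tx":0.06,"ty":0.9,"tz":-0.4,"rx":0,"ry":-0.001,"rz":0}
    - {"tx":0.06,"ty":0.9,"tz":-0.4,"rx":0,"ry":0,"rz":0}
    - {"tx":0.06,"ty":0.9,"tz":-0.4,"rx":0,"ry":0,"rz":0}
    - {"tx":0,"ty":0.9,"tz":-0.4,"rx":0,"ry":0,"rz":0}
    - {"tx":0,"ty":0.9,"tz":-0.2,"rx":0,"ry":0,"rz":0}
    - {"tx":0,"ty":0,"tz":0,"rx":0,"ry":0,"rz":0}
    - {"tx":0,"ty":0,"tz":0,"rx":0,"ry":0,"rz":0}

```text
time_s: 28.05
position: [0.419, 0.2437, 0.1581]
ee_rot: [3.117, 0.013, 1.606]
wrist_force: [0.8, -0.0, -0.4]
opening: 0.0003
```

Run:
```python
from st import *
s=env.sense();print(s["position"],s["ee_rot"],s["wrist_force"],s["joint_pos"])
d=get("wrist");S=get("side");cv2.imwrite("pics/w14.png",d["img"][:,:,::-1]);cv2.imwrite("pics/s14.png",S["img"][:,:,::-1])
np.savez("wrist14.npz",R=d["R"],t=d["t"],K=d["K"])
print("pred button",proj(d,[.4265,.2706,.03]),"tcp",proj(d,s["position"]))
```

```text
[0.419  0.2437 0.1581] [3.1169 0.0127 1.6062] [ 0.772 -0.011 -0.425] [ 0.4724 -0.2402  1.6601 -0.0221  1.7047  0.4337]
pred button [284.7446 174.5754] tcp [278.3288 260.2247]
```

View pics/w14.png

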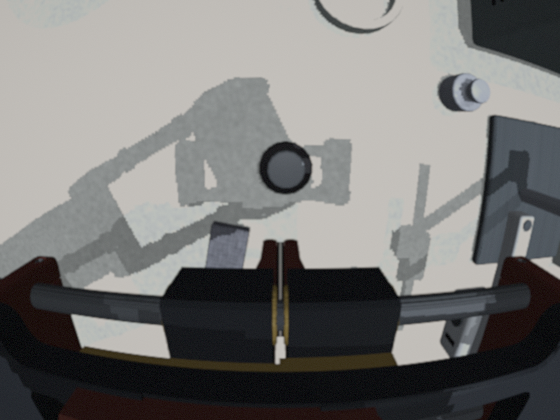

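View pics/s14.png

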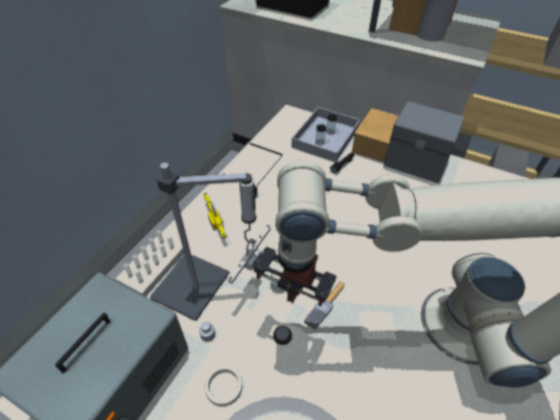

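Run:
```python
from st import *
d=load("wrist14.npz");T=get("top");S=get("side")
a=cv2.imread("pics/w14.png");cv2.imwrite("pics/w14c.png",cv2.resize(a[130:210,240:330],None,fx=7,fy=7,interpolation=cv2.INTER_CUBIC))
g=cv2.cvtColor(a,cv2.COLOR_BGR2GRAY)
m=((g<60).astype(np.uint8)); n,l,st_,c=cv2.connectedComponentsWithStats(m[120:220,240:335]);print(st_,c)
for z in (.015,.02,.025,.03,.035): print(z,onz(d,(286,168),z),proj(S,onz(d,(286,168),z)),proj(T,onz(d,(286,168),z)))
```

```text
[[   0    0   95  100 8503]
 [  20   22   51   52  997]] [[47.3702 49.9146]
 [43.8425 45.9639]]
0.015 [0.4281 0.2746 0.015 ] [280.8329 334.2628] [199.4845 265.7269]
0.02 [0.4279 0.2753 0.02  ] [280.8244 333.6633] [199.0747 265.6202]
0.025 [0.4276 0.2759 0.025 ] [280.8158 333.059 ] [198.6627 265.5129]
0.03 [0.4274 0.2766 0.03  ] [280.8071 332.4499] [198.2486 265.4051]
0.035 [0.4272 0.2773 0.035 ] [280.7984 331.8359] [197.8322 265.2967]
```

View pics/w14c.png

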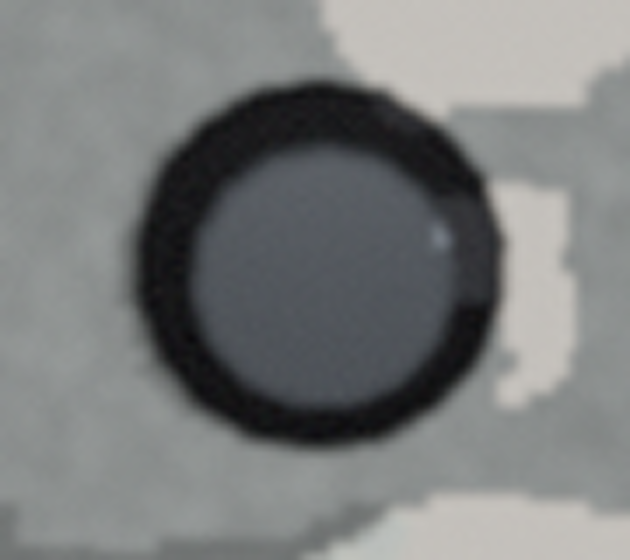

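>>> step_arm:
  commands:
    - {"tx":0.14,"ty":0.5,"tz":-0.6,"rx":0,"ry":0,"rz":0}
    - {"tx":0.14,"ty":0.5,"tz":-0.6,"rx":0,"ry":0,"rz":0}
    - {"tx":0.14,"ty":0.5,"tz":-0.7,"rx":0,"ry":0,"rz":0}
    - {"tx":0,"ty":0,"tz":-0.8,"rx":0,"ry":0,"rz":0}
    - {"tx":0,"ty":0,"tz":-0.8,"rx":0,"ry":0,"rz":0}
    - {"tx":0,"ty":0,"tz":-0.8,"rx":0,"ry":0,"rz":0}
    - {"tx":0,"ty":0,"tz":-0.8,"rx":0,"ry":0,"rz":0}
    - {"tx":0,"ty":0,"tz":0,"rx":0,"ry":0,"rz":0}

```text
time_s: 29.25
position: [0.4269, 0.2741, 0.0467]
ee_rot: [3.12, 0.014, 1.604]
wrist_force: [-0.3, 1.0, -0.1]
opening: 0.0004
```

Run:
```python
from st import *
s=env.sense();print(s["position"],s["ee_rot"],s["wrist_force"])
d=get("wrist");cv2.imwrite("pics/w15.png",d["img"][:,:,::-1])
```

```text
[0.4269 0.2741 0.0467] [3.1197 0.0142 1.6042] [-0.3327  1.0053 -0.0865]
```

View pics/w15.png

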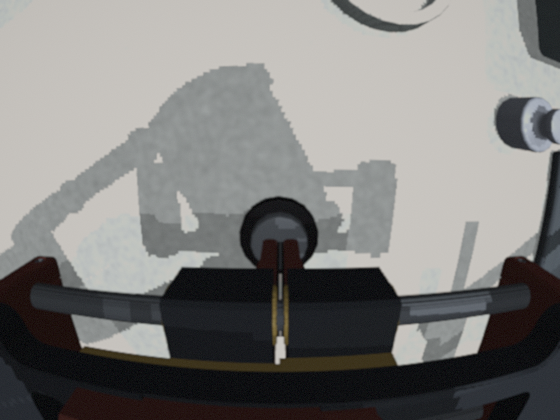

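>>> step_arm:
  commands:
    - {"tx":0,"ty":0,"tz":-0.25,"rx":0,"ry":0,"rz":0}
    - {"tx":0,"ty":0,"tz":-0.25,"rx":0,"ry":0,"rz":0}
    - {"tx":0,"ty":0,"tz":-0.2,"rx":0,"ry":0,"rz":0}
    - {"tx":0,"ty":0,"tz":0,"rx":0,"ry":0,"rz":0}

```text
time_s: 29.8
position: [0.4286, 0.2749, 0.0349]
ee_rot: [3.115, 0.012, 1.604]
wrist_force: [-0.1, 0.7, 0.0]
opening: 0.0004
```

>>> step_arm:
  commands:
    - {"tx":0,"ty":0,"tz":-0.15,"rx":0,"ry":0,"rz":0}
    - {"tx":0,"ty":0,"tz":-0.15,"rx":0,"ry":0,"rz":0}
    - {"tx":0,"ty":0,"tz":0,"rx":0,"ry":0,"rz":0}

```text
time_s: 30.18
position: [0.4288, 0.275, 0.0288]
ee_rot: [3.114, 0.011, 1.604]
wrist_force: [-0.9, -0.1, 0.5]
opening: 0.0003
```

>>> step_arm:
  commands:
    - {"tx":0,"ty":0,"tz":-0.12,"rx":0,"ry":0,"rz":0}
    - {"tx":0,"ty":0,"tz":0,"rx":0,"ry":0,"rz":0}

```text
time_s: 30.42
position: [0.4288, 0.2751, 0.0263]
ee_rot: [3.114, 0.011, 1.604]
wrist_force: [-0.5, -0.0, 1.2]
opening: 0.0007
```

>>> step_arm:
  commands:
    - {"tx":0,"ty":0,"tz":-0.12,"rx":0,"ry":0,"rz":0}
    - {"tx":0,"ty":0,"tz":0,"rx":0,"ry":0,"rz":0}

```text
time_s: 30.68
position: [0.4289, 0.2751, 0.0238]
ee_rot: [3.114, 0.011, 1.604]
wrist_force: [-0.5, -0.3, -0.7]
opening: 0.0006
```

>>> step_arm:
  commands:
    - {"tx":0,"ty":0,"tz":-0.12,"rx":0,"ry":0,"rz":0}
    - {"tx":0,"ty":0,"tz":0,"rx":0,"ry":0,"rz":0}

```text
time_s: 30.92
position: [0.4292, 0.2753, 0.0217]
ee_rot: [3.113, 0.011, 1.604]
wrist_force: [-0.3, -0.2, 2.5]
opening: 0.0003
```

>>> step_arm:
  commands:
    - {"tx":0,"ty":0,"tz":-0.12,"rx":0,"ry":0,"rz":0}
    - {"tx":0,"ty":0,"tz":0,"rx":0,"ry":0,"rz":0}

```text
time_s: 31.18
position: [0.4292, 0.2753, 0.0198]
ee_rot: [3.113, 0.011, 1.604]
wrist_force: [-0.2, -1.0, 3.5]
opening: 0.0007
```

Contact at about z = 0.0225; pressing on.

>>> step_arm:
  commands:
    - {"tx":0,"ty":0,"tz":-0.12,"rx":0,"ry":0,"rz":0}
    - {"tx":0,"ty":0,"tz":0,"rx":0,"ry":0,"rz":0}

```text
time_s: 31.42
position: [0.4293, 0.2753, 0.0177]
ee_rot: [3.113, 0.011, 1.604]
wrist_force: [-1.6, -0.7, 3.9]
opening: 0.0006
```

>>> step_arm:
  commands:
    - {"tx":0,"ty":0,"tz":-0.12,"rx":0,"ry":0,"rz":0}
    - {"tx":0,"ty":0,"tz":0,"rx":0,"ry":0,"rz":0}

```text
time_s: 31.68
position: [0.4293, 0.2754, 0.0165]
ee_rot: [3.113, 0.011, 1.604]
wrist_force: [-1.9, -1.1, 4.7]
opening: 0.0002
```

>>> step_arm:
  commands:
    - {"tx":0,"ty":0,"tz":-0.12,"rx":0,"ry":0,"rz":0}
    - {"tx":0,"ty":0,"tz":0,"rx":0,"ry":0,"rz":0}

```text
time_s: 31.92
position: [0.4294, 0.2754, 0.0167]
ee_rot: [3.112, 0.01, 1.604]
wrist_force: [-2.8, -1.6, 4.7]
opening: 0.0005
```

>>> step_arm:
  commands:
    - {"tx":0,"ty":0,"tz":-0.12,"rx":0,"ry":0,"rz":0}
    - {"tx":0,"ty":0,"tz":0,"rx":0,"ry":0,"rz":0}

```text
time_s: 32.17
position: [0.4296, 0.2755, 0.0167]
ee_rot: [3.111, 0.01, 1.604]
wrist_force: [-2.4, -1.5, 4.0]
opening: 0.0005
```

>>> step_arm:
  commands:
    - {"tx":0,"ty":0,"tz":-0.3,"rx":0,"ry":0,"rz":0}
    - {"tx":0,"ty":0,"tz":-0.3,"rx":0,"ry":0,"rz":0}

```text
time_s: 32.42
position: [0.4302, 0.276, 0.0156]
ee_rot: [3.109, 0.009, 1.604]
wrist_force: [-20.9, -11.6, 44.3]
opening: 0.0004
```

```bash
python3 ft.py 4
```

```text
32.625 pos [0.4301 0.2759 0.0156] F [-18.4697 -10.4354  38.5443] +- [0.2804 0.1999 0.1103] M [-2.0123  3.2417 -0.0909] +- [0.0059 0.0197 0.0118]
```

>>> step_arm:
  commands:
    - {"tx":0,"ty":0,"tz":0.1,"rx":0,"ry":0,"rz":0}
    - {"tx":0,"ty":0,"tz":0.2,"rx":0,"ry":0,"rz":0}
    - {"tx":0,"ty":0,"tz":0.4,"rx":0,"ry":0,"rz":0}
    - {"tx":0,"ty":0,"tz":0.6,"rx":0,"ry":0,"rz":0}
    - {"tx":0,"ty":0,"tz":0.8,"rx":0,"ry":0,"rz":0}
    - {"tx":0,"ty":0,"tz":0.8,"rx":0,"ry":0,"rz":0}
    - {"tx":0,"ty":0,"tz":0.8,"rx":0,"ry":0,"rz":0}
    - {"tx":-0.3,"ty":-0.3,"tz":0.8,"rx":0,"ry":0,"rz":0}
    - {"tx":-0.6,"ty":-0.6,"tz":0.6,"rx":0,"ry":0,"rz":0}
    - {"tx":-0.6,"ty":-0.6,"tz":0.3,"rx":0,"ry":0,"rz":0}
    - {"tx":0,"ty":0,"tz":0,"rx":0,"ry":0,"rz":0}
    - {"tx":0,"ty":0,"tz":0,"rx":0,"ry":0,"rz":0}

```text
time_s: 34.12
position: [0.3992, 0.2448, 0.134]
ee_rot: [3.105, 0.007, 1.604]
wrist_force: [0.4, 0.7, 0.0]
opening: 0.0006
```

Run:
```python
from st import *
s=env.sense();print(s["position"],s["wrist_force"])
b=[get("side")["img"][:,:,::-1] for i in range(5)]
g=[cv2.cvtColor(np.ascontiguousarray(x),cv2.COLOR_BGR2GRAY).astype(np.float32)[225:290,200:270] for x in b]
print([np.round(cv2.phaseCorrelate(g[0],x)[0],3) for x in g[1:]])
old=cv2.imread("pics/s13.png")
o=cv2.cvtColor(old,cv2.COLOR_BGR2GRAY).astype(np.float32)
print("bar vs s13",cv2.phaseCorrelate(o[235:275,228:262].copy(),g[-1][10:50,28:62].copy()))
print("max diff button region",np.abs(old.astype(int)-b[-1])[318:350,266:298].mean())
cv2.imwrite("pics/s16.png",b[-1])
im=b[-1]
cv2.imwrite("pics/s16c.png",np.hstack([cv2.resize(np.ascontiguousarray(x[200:350,200:300]),None,fx=4,fy=4,interpolation=cv2.INTER_CUBIC) for x in (old,im)]))
d=get("wrist");cv2.imwrite("pics/w16.png",d["img"][:,:,::-1])
T=get("top");cv2.imwrite("pics/t16.png",T["img"][:,:,::-1])
print(s["time_s"])
```

```text
[0.3992 0.2448 0.134 ] [0.4155 0.7407 0.0303]
[array([ 0.041, -0.001]), array([0.007, 0.022]), array([0.041, 0.025]), array([0.029, 0.036])]
bar vs s13 ((-0.015478079411224144, -0.03628417082429891), 1.0117728928724925)
max diff button region 30.255859375
34.125
```

View pics/s16c.png

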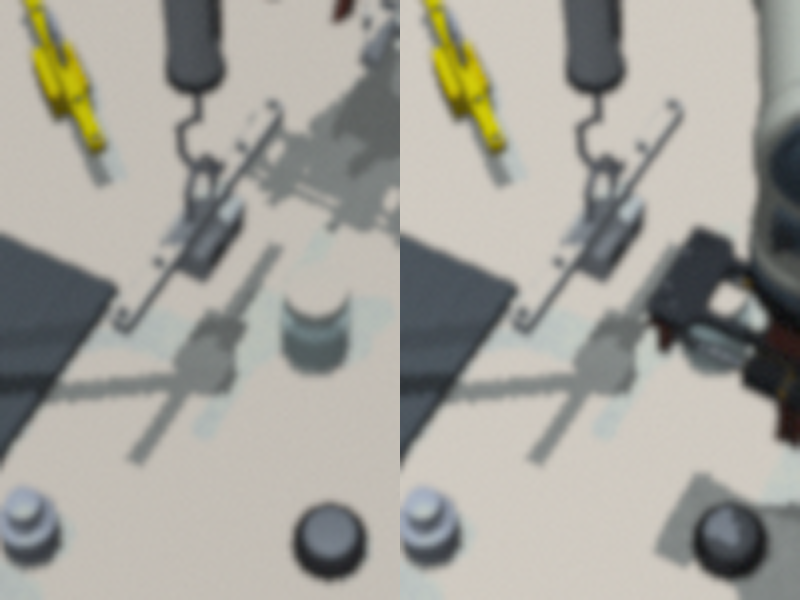

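View pics/w16.png

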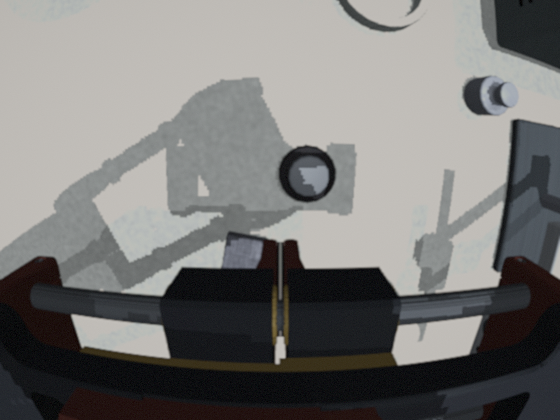

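View pics/t16.png

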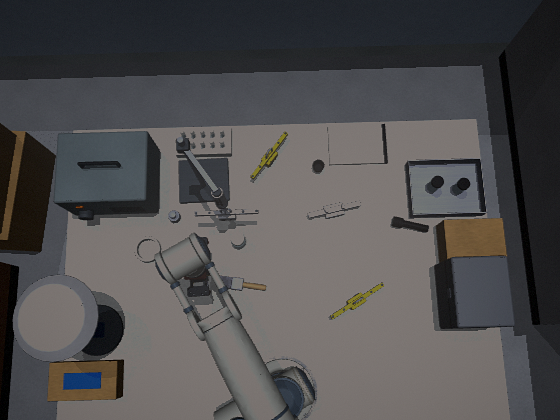

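```bash
python3 -c "
from plant import env
print(env.sign_off())"
```

```text
the job is handed in; nothing more can be done
None
```

The lock bar hangs still on the scale's hook by its loop, and the record button was pressed fully down and let up again. I handed the job in at about 34 s of the 72 s allowed.

- **Hanging:** I gripped the lock bar at its −y end with the tool tilted 25°, so the wrist and camera stayed clear of the scale tube. The loop went over the hook tip, and I lowered it at about 25 mm/s in stages. I let go only when the averaged wrist force in z was within about 0.1 N of zero, with the hook down about 23 mm (roughly 1.85 N).
- **Hanging check:** Camera frames after letting go, after backing off and after the press showed the bar shifting less than 0.05 px, so it was at rest.
- **Button:** The fingertips met it at z ≈ 22.5 mm and stopped at z ≈ 16.5 mm, which is the full 6 mm of travel at about 5 N. I then lifted off. The final view shows the housing where it was and the cap looking as before, but I did not measure the cap's height again.

**What went less well:**
- My last push, to make sure the button was fully down, was too hard. The wrist read about 44 N vertically and 50 N in total. That is under the 120 N wrist limit and came from the fingertips, but it is above the 40 N limit if that limit counts the fingers.
- The side and wrist cameras disagreed by 2–4 mm about the loop. I relied on seeing the hook pass through it in the wrist view.
- The wrist torque reading had an unknown offset when the tool was tilted, so I used only the averaged force to judge the unloading.

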